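# Swap the power module hemmed in inside an inverter housing

### The arm

A 7-joint arm with a two-finger parallel gripper is mounted at the origin on the work surface. World frame = base frame: x ahead of the robot, y to its left, z up, the work surface at z = 0. Lengths are in m, angles in rad, forces in N, time in s.
With the tool pointing down it reaches from about 0.35 to 0.9 m from the base axis. Payload 7.2 kg.
Tool frame: the origin (TCP) lies at the very end of the fingers, on their centre line; the grasp point (between the pads) lies 19 mm behind it; y points along the fingers, x is the direction in which the jaws open and shut, and the axes are right-handed (so a half turn about y gives the same grasp; the last joint's range is limited). The gripper opens to 85 mm and grips with 20 to 120 N. Pads are 22 mm wide; open, the fingers measure 114 mm over their backs; the gripper's body (76 mm by 85 mm) begins 54 mm behind the grasp point. The pads swing forward as they close: fully open they stand 13 mm farther back than shut.
Start: joints at [1.277, 0.411, -0.013, 1.596, 0.006, 1.134, -0.082], TCP at [0.14, -0.609, 0.231] pointing down, gripper open.
Joint ranges: [-2.95, 2.95], [-0.29, 1.99], [-1.47, 1.44], [0.14, 2.54], [-1.03, 4.17], [0.13, 1.85], [-2.86, 2.86]. Speed limits (rad/s): [2.39, 2.39, 3.01, 3.01, 3.14, 3.14, 3.14].

### API

Orientations are given as [roll, pitch, yaw] about the fixed x, y, z axes, in that order (R = Rz(yaw) Ry(pitch) Rx(roll)).
In Python, from bench import ctrl, cams, sign_off gives the robot as it stands.
- The arm moves only by the tool drive_tool, never from a script. Its argument "plan" is a list of rows, each a list of 3 entries, a list of its own where there are three numbers: the opening, from -1 (shut) to 1 (fully open), so that 0 is half open, then the shift along the tool's x, y, z in m, then the turn about the tool's y in degrees. A call has 1 to 10 rows; each row shifts and turns the commanded pose from where the row before left it, along the tool's axes as they then stand; what a row does not reach is not made up. A row lasts 1/12 s, in which the tool goes at most 41.7 mm and 7.16 degrees, less where a joint would pass 70% of its speed; a pose out of reach is approached as far as the arm can. A call is refused whole if a number of a shift passes 0.0417 or a number of a turn 7.16, either way. A call with a gripper value outside its range is refused whole. The fingers move at their own pace and stop on an object; "grip_force" is the grip in N (left out, the last holds). Time passes only in rows, so rows that do not move let the fingers close. It gives the time, the measured TCP pose, the force and the opening at its end, in the units of the state.
- ctrl.state(): the state, without advancing time (a new reading comes with each control period).
- cams.capture(name): name is "scene" or "side" or "wrist"; returns the picture (480x640x3 uint8, red, green, blue); there is no depth.
- cams.camera_model(name): a dict with "camera_matrix" (3x3 intrinsics, pixels), "R" (3x3) and "t" (3): a world point X has camera coordinates R X + t. Camera axes: x right, y down, z forward; pixel columns grow to the right and rows downward; lengths in m; the calibration is good to about 2 mm. A picture is of the moment at which its call begins: read the wrist's pose just before it. camera_model takes no time and is no camera call; for the wrist camera it gives the pose at the moment of the call.
- sign_off(): hands the job in, once; it reports no verdict.
The state is a dict: "time_s": time; "joint_pos": joint angles; "joint_velocities": joint speeds; "tau": joint torques, N m; "tool_pos": TCP position; "tcp_rot": TCP orientation; "wrist_force": force on the tool from outside, world axes, zero at the start; "wrist_torque": the same for the moment, N m; "width": finger opening in m.
Only numpy, scipy, OpenCV 4.12 (cv2) and the standard library are available. Lean on these libraries where they do the work, as an engineer would, in place of code of your own. Each camera call takes 0.05 s, during which the arm holds its last target.

### The job

The power module in the middle of the aluminium inverter housing has failed its test: first lift out the white capacitor and the copper choke that hem it in and stand both upright on the black rubber mat, then lay the failed module flat in the empty grey return tray. Then seat the spare module from the wooden block flat and square in the middle seat, centred on it with its length the same way as the old one, and only after that stand the capacitor and the choke back upright and square, each in the very seat it came from. Never tip the capacitor or the choke over, and let go of everything.

Things in the scene. Friction and masses are not known exactly. Their poses are not given: they have to be found in the camera images.
- housing: Fixed open aluminium housing, 150 (x) by 200 mm (y), floor top 8 mm and wall tops 30 mm above the origin (centre of underside, z up). Three seats, grey pads 100 by 46 mm on the floor at x 0, y -52, 0, +52 mm: failed module in the middle, capacitor and choke outside, either way round, lengths along the housing's x. Gaps of 9 mm between parts: no room for a finger below the module's top (38 mm).
- capacitor: Loose film capacitor: white plastic block with two brass terminals on top (3.5 mm more), 84 mm along its x, 42 mm along its y, 70 mm high, 0.2 to 0.42 kg. Origin: centre of its underside, z up. While seated it can be gripped across its y on its upper 35 mm, above the module and the walls.
- choke: Loose choke: dark steel core block with six copper bands round its middle, 84 mm along its x, 42 mm along its y, 66 mm high (the winding: 52 mm long, 42 mm wide, its top at 61 mm), 0.35 to 0.7 kg. Origin: centre of its underside, z up. While seated it can be gripped across its y on its upper 30 mm, above the module and the walls.
- old_module: The failed module, loose, in the middle seat of the housing at the start: flat black power module on a thin steel base plate, with copper and steel contact strips on top: 95 mm along its x, 44 mm along its y, 30 mm high, about 0.22 kg. Origin: centre of its underside, z up.
- spare_module: The spare, of the same make as the failed one and looking just like it, loose, lying on the wooden block at the start: flat black power module on a thin steel base plate, with copper and steel contact strips on top: 95 mm along its x, 44 mm along its y, 30 mm high, about 0.22 kg. Origin: centre of its underside, z up.
- mat: Fixed black rubber mat, the side area for parts taken out: 150 mm along its x, 180 mm along its y, 4 mm thick. Origin: centre of its underside, on the bench. It takes both tall parts side by side, lengths along its x, for instance at y = -50 and +50 mm; open the fingers only as far as needed beside a standing part.
- return_tray: Fixed open tray of grey plastic, empty, for failed parts: outside 145 mm along its x, 130 mm along its y, 25 mm high, walls 4 mm, floor 4 mm thick. Origin: centre of its underside. (The grey bin with partitions and screws in it is another thing and is not used.)
- spare_block: Fixed plain wooden block on which the spare lies at the start: 125 mm along its x, 100 mm along its y, 20 mm high. Origin: centre of its underside.
Not all that is in view belongs to the job. Leave any blue or pink look-alike of the capacitor alone.

How it is judged:
On the way, in this order (a step that is already met when the one before it is completed fails the run):
1. capacitor and choke both stand released on the rubber mat while the failed module is still in its seat (x of capacitor in the frame of mat between -0.07 and 0.07 m and y of capacitor in the frame of mat between -0.085 and 0.085 m and z of capacitor in the frame of mat between 0.001 and 0.008 m and angle between each of capacitor, choke's own z axis and vertical below 0.1 rad and linear speed of each of capacitor, choke below 0.02 m/s and angular speed of each of capacitor, choke below 0.2 rad/s and contact force between the fingers and capacitor below 0.05 N and x of choke in the frame of mat between -0.07 and 0.07 m and y of choke in the frame of mat between -0.085 and 0.085 m and z of choke in the frame of mat between 0.001 and 0.008 m and contact force between the fingers and choke below 0.05 N and distance of old_module from where it was at the start of the episode below 0.02 m), for 0.2 s.
2. the failed module lies released in the return tray, both tall parts still on the mat (x of old_module in the frame of return_tray between -0.05 and 0.05 m and y of old_module in the frame of return_tray between -0.045 and 0.045 m and z of old_module in the frame of return_tray between 0 and 0.011 m and angle between each of old_module, capacitor, choke's own z axis and vertical below 0.1 rad and linear speed of each of old_module, capacitor, choke below 0.02 m/s and angular speed of each of old_module, capacitor, choke below 0.2 rad/s and contact force between the fingers and old_module below 0.05 N and x of capacitor in the frame of mat between -0.07 and 0.07 m and y of capacitor in the frame of mat between -0.085 and 0.085 m and z of capacitor in the frame of mat between 0.001 and 0.008 m and contact force between the fingers and capacitor below 0.05 N and x of choke in the frame of mat between -0.07 and 0.07 m and y of choke in the frame of mat between -0.085 and 0.085 m and z of choke in the frame of mat between 0.001 and 0.008 m and contact force between the fingers and choke below 0.05 N), for 0.2 s.
3. the spare module is seated in the middle seat and released, both tall parts still on the mat (horizontal distance between spare_module and housing below 0.01 m and z of spare_module in the frame of housing between 0.004 and 0.011 m and angle between spare_module's own z axis and vertical below 0.05 rad and angle between the x axis of spare_module and the x axis of housing, either way round below 0.17 rad and linear speed of each of spare_module, capacitor, choke below 0.02 m/s and angular speed of each of spare_module, capacitor, choke below 0.2 rad/s and contact force between the fingers and spare_module below 0.05 N and x of capacitor in the frame of mat between -0.07 and 0.07 m and y of capacitor in the frame of mat between -0.085 and 0.085 m and z of capacitor in the frame of mat between 0.001 and 0.008 m and angle between each of capacitor, choke's own z axis and vertical below 0.1 rad and contact force between the fingers and capacitor below 0.05 N and x of choke in the frame of mat between -0.07 and 0.07 m and y of choke in the frame of mat between -0.085 and 0.085 m and z of choke in the frame of mat between 0.001 and 0.008 m and contact force between the fingers and choke below 0.05 N), for 0.2 s.
At the end, for the whole second after the job is handed in: Spare flat on the housing floor, within 10 mm of the middle seat; failed module flat in the return tray; capacitor and choke upright, each within 12 mm of where it stood at first; spare, capacitor and choke within 0.17 rad of the housing's x (either way round); all released and at rest (horizontal distance between spare_module and housing below 0.01 m and z of spare_module in the frame of housing between 0.004 and 0.011 m and angle between spare_module's own z axis and vertical below 0.05 rad and angle between the x axis of each of spare_module, capacitor, choke and the x axis of housing, either way round below 0.17 rad and linear speed of each of spare_module, old_module, capacitor, choke below 0.02 m/s and angular speed of each of spare_module, old_module, capacitor, choke below 0.2 rad/s and contact force between the fingers and spare_module below 0.05 N and x of old_module in the frame of return_tray between -0.05 and 0.05 m and y of old_module in the frame of return_tray between -0.045 and 0.045 m and z of old_module in the frame of return_tray between 0 and 0.011 m and angle between old_module's own z axis and vertical below 0.1 rad and contact force between the fingers and old_module below 0.05 N and distance of each of capacitor, choke from where it was at the start of the episode below 0.012 m and angle between each of capacitor, choke's own z axis and vertical below 0.06 rad and contact force between the fingers and capacitor below 0.05 N and contact force between the fingers and choke below 0.05 N); the robot touches nothing.
It fails at once if the capacitor or the choke is tipped over (more than 0.6 rad) (angle between any of capacitor, choke's own z axis and vertical above 0.6 rad).
It also fails if it takes over 141 s, if anything falls off the work surface, if the arm or the gripper's body presses on something with over 40 N, if the wrist force passes 120 N, or if a joint passes its speed limit or range.

## Working session

There is one attempt and no reset: what is moved stays moved. The work goes in short steps, Python scripts to look and compute and a tool call to move; the robot and the scene stay as the last step left them, time stands still between calls to the robot, and variables do not carry over. Pictures are saved under pics/ and viewed, and the job is handed in when it is done.

Besides the shell and the picture viewer there is one more tool, called after "Call:" as name(argument=value, ...), one argument or row to a line, values as JSON. drive_tool: Moves the arm, as the interface text tells. Its arguments: {"type":"object","properties":{"plan":{"type":"array","items":{"type":"array"}},"grip_force":{"type":"number"}},"required":["plan"]}

```bash
ls; mkdir -p pics
python3 - <<'E'
from bench import ctrl,cams
import cv2
s=ctrl.state();print(s)
for n in ["scene","side","wrist"]:
    m=cams.camera_model(n);print(n,m)
    cv2.imwrite(f"pics/{n}0.png",cams.capture(n)[:,:,::-1])
E
```

```text
pics
{'time_s': 0.0, 'joint_pos': array([ 1.27682568,  0.41193658, -0.01273134,  1.59706155,  0.00561802,
        1.13427886, -0.08222313]), 'joint_velocities': array([-2.50222189e-04, -1.13231167e-03, -1.43051941e-03, -9.56373477e-04,
        7.04518612e-05,  7.11519581e-04, -8.32079450e-04]), 'tau': array([ 2.74238873e-04, -6.00619340e+01,  6.82022888e-01, -2.99406320e+01,
        1.37169339e-02,  1.07420856e-02,  3.37046504e-05]), 'tool_pos': array([ 0.13976367, -0.60865933,  0.23042295]), 'tcp_rot': array([-1.57092172,  0.00164377, -1.34499885]), 'wrist_force': array([0.06929045, 0.0898413 , 0.38906961]), 'wrist_torque': array([0.00137738, 0.02302802, 0.01262379]), 'width': 0.08516203712908622}
scene {'camera_matrix': array([[515.90171458,   0.        , 317.63277182],
       [  0.        , 515.90171458, 233.80153625],
       [  0.        ,   0.        ,   1.        ]]), 'R': array([[ 0.48334933,  0.8753147 , -0.01405728],
       [ 0.57478746, -0.32942773, -0.74906391],
       [-0.66029751,  0.35397959, -0.66234858]]), 't': array([-0.294637  , -0.29701582,  1.40199692])}
side {'camera_matrix': array([[559.13072188,   0.        , 320.60889004],
       [  0.        , 559.13072188, 236.06837847],
       [  0.        ,   0.        ,   1.        ]]), 'R': array([[ 0.99356259, -0.11150075,  0.02002389],
       [-0.06576746, -0.71165201, -0.69944696],
       [ 0.09223891,  0.69362742, -0.71440394]]), 't': array([-0.5446018 ,  0.09343164,  1.05097578])}
wrist {'camera_matrix': array([[381.52909958,   0.        , 317.58063172],
       [  0.        , 381.52909958, 241.50355011],
       [  0.        ,   0.        ,   1.        ]]), 'R': array([[ 0.22436207, -0.97450327, -0.00224639],
       [-0.93745843, -0.21646156,  0.27260976],
       [-0.26614536, -0.05905739, -0.96212207]]), 't': array([-0.62463318, -0.03741541,  0.3786616 ])}
```

View pics/scene0.png

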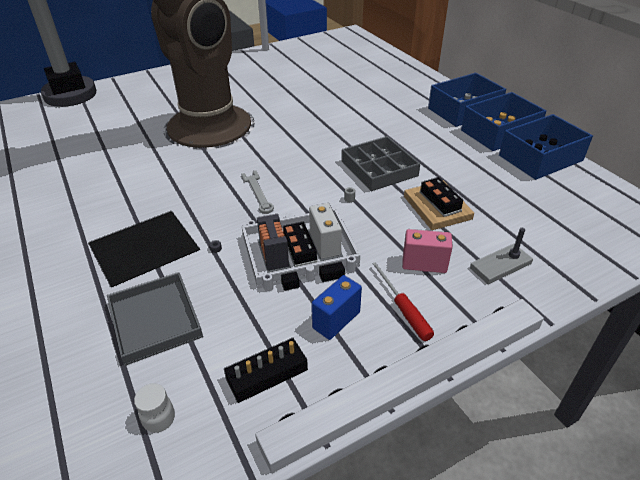

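View pics/side0.png

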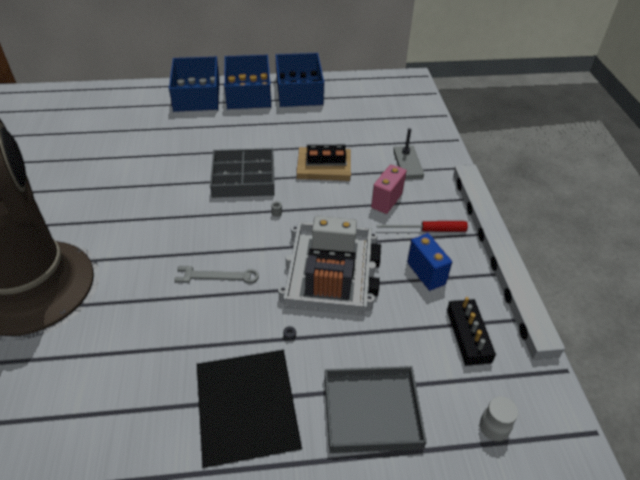

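View pics/wrist0.png

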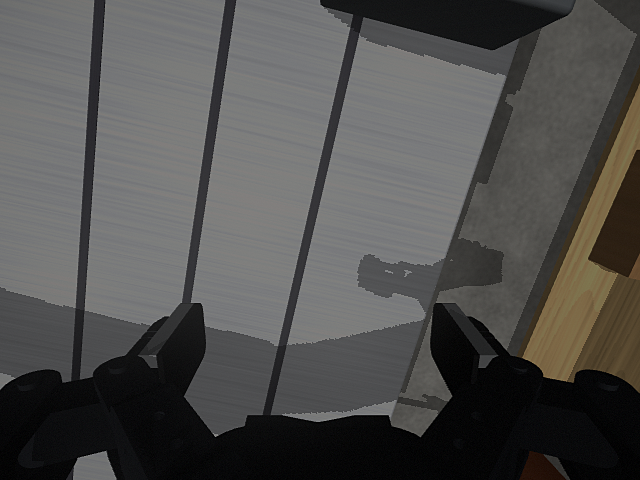

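```bash
cat > h.py <<'E'
import numpy as np,cv2
from bench import ctrl,cams
def crop(src,x0,y0,x1,y1,f,out):
    im=cv2.imread(src)[y0:y1,x0:x1]
    cv2.imwrite(out,cv2.resize(im,None,fx=f,fy=f,interpolation=cv2.INTER_CUBIC))
def ray(m,u,v,z):
    K,R,t=m["camera_matrix"],m["R"],m["t"]
    d=R.T@np.linalg.solve(K,[u,v,1.]);c=-R.T@t
    return c+d*(z-c[2])/d[2]
def proj(m,P):
    P=np.atleast_2d(P);q=(P@m["R"].T+m["t"])@m["camera_matrix"].T
    return q[:,:2]/q[:,2:]
E
python3 -c "
from h import *
crop('pics/side0.png',270,200,400,325,6,'pics/c1.png')
crop('pics/side0.png',180,340,440,470,3,'pics/c2.png')
crop('pics/scene0.png',230,190,370,300,5,'pics/c3.png')
crop('pics/side0.png',280,130,420,220,5,'pics/c4.png')
"
```

```text
(no output)
```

View pics/c1.png

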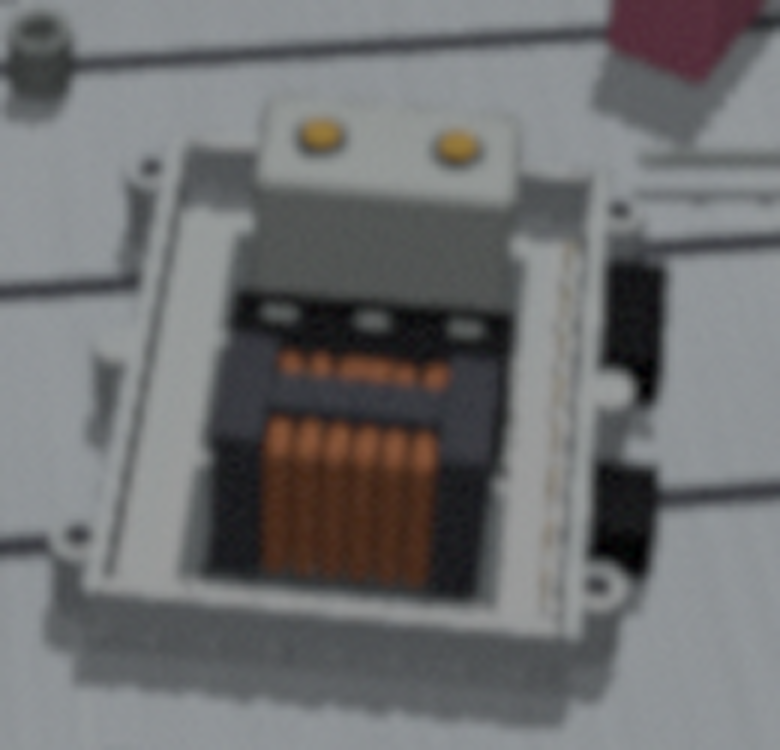

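View pics/c2.png

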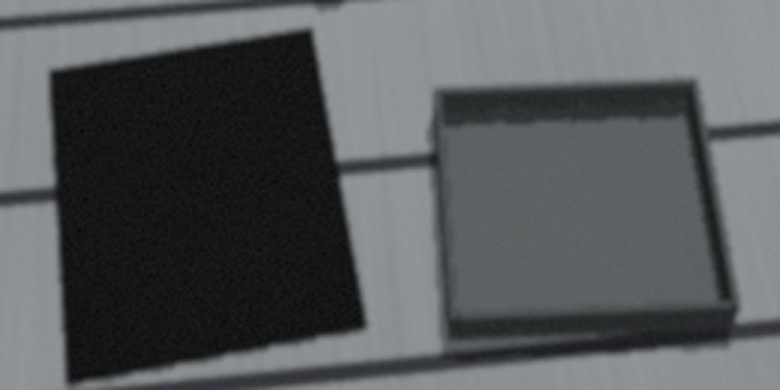

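View pics/c3.png

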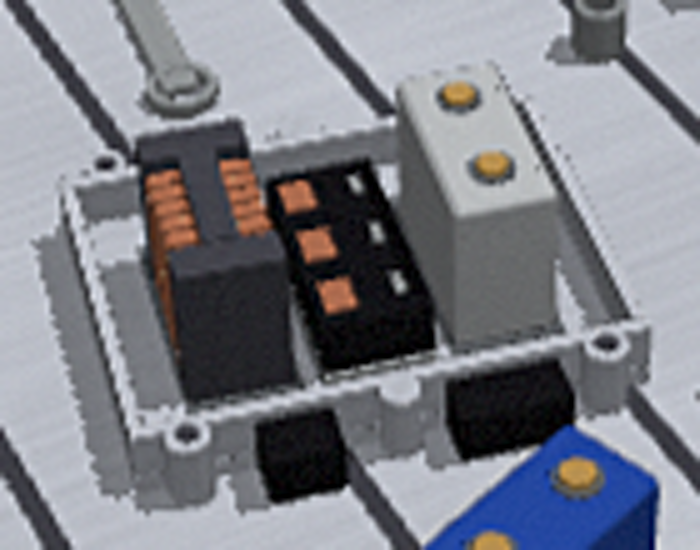

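View pics/c4.png

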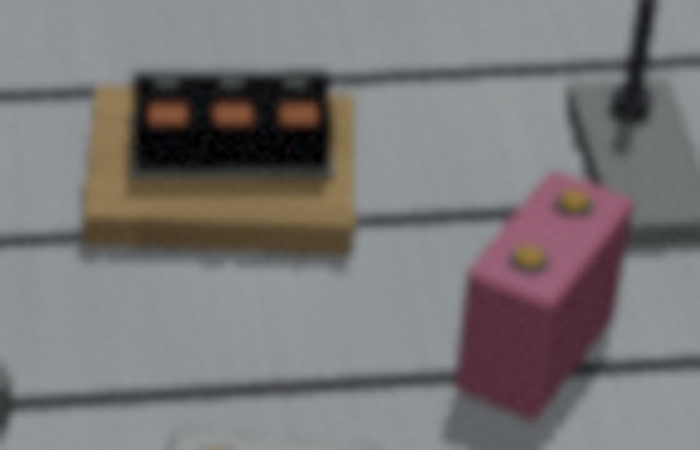

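```bash
cat > m.py <<'E'
from h import *
m=cams.camera_model("side");s=cams.camera_model("scene")
def go(name,mm,pts,x0,y0,f,z):
    P=np.array([ray(mm,x0+u/f,y0+v/f,z) for u,v in pts])
    c=P.mean(0);print(name,c.round(4)); 
    for i in range(len(P)):
        d=P[(i+1)%len(P)]-P[i];print("   ",P[i].round(4),'len',np.hypot(*d[:2]).round(4),'ang',np.degrees(np.arctan2(d[1],d[0])).round(1))
go("housing",m,[(180,140),(605,175),(580,635),(85,590)],270,200,6,.03)
go("housing sc",s,[(62,182),(410,120),(648,322),(135,435)],230,190,5,.03)
go("mat",m,[(52,72),(312,32),(365,326),(70,383)],180,340,3,.004)
go("tray",m,[(435,90),(697,80),(737,308),(450,318)],180,340,3,.025)
go("captop",m,[(265,97),(520,120),(515,207),(257,185)],270,200,6,.078)
go("chtop",m,[(235,325),(500,350),(490,470),(210,435)],270,200,6,.074)
go("spare",m,[(135,75),(328,75),(326,168),(133,168)],280,130,5,.05)
go("block",m,[(95,88),(353,95),(352,228),(83,220)],280,130,5,.02)
E
python3 m.py
```

```text
housing [ 0.5646 -0.0193  0.03  ]
    [0.5154 0.0907 0.03  ] len 0.1444 ang -11.9
    [0.6567 0.0608 0.03  ] len 0.1949 ang -102.2
    [ 0.6156 -0.1298  0.03  ] len 0.1483 ang 168.0
    [ 0.4705 -0.0988  0.03  ] len 0.1947 ang 76.7
housing sc [ 0.5651 -0.03    0.03  ]
    [ 0.4743 -0.0972  0.03  ] len 0.1441 ang 75.9
    [0.5094 0.0426 0.03  ] len 0.1513 ang 7.8
    [0.6593 0.0631 0.03  ] len 0.1962 ang -102.3
    [ 0.6175 -0.1286  0.03  ] len 0.1465 ang 167.6
mat [ 0.3981 -0.2845  0.004 ]
    [ 0.3174 -0.2031  0.004 ] len 0.1465 ang 4.6
    [ 0.4634 -0.1914  0.004 ] len 0.1744 ang -85.1
    [ 0.4785 -0.3651  0.004 ] len 0.1458 ang -174.7
    [ 0.3332 -0.3786  0.004 ] len 0.1762 ang 95.1
tray [ 0.5944 -0.3158  0.025 ]
    [ 0.527  -0.2481  0.025 ] len 0.1436 ang -3.2
    [ 0.6703 -0.2563  0.025 ] len 0.1282 ang -94.1
    [ 0.661  -0.3841  0.025 ] len 0.1419 ang 176.1
    [ 0.5195 -0.3746  0.025 ] len 0.1266 ang 86.6
captop [0.5773 0.0303 0.078 ]
    [0.5406 0.059  0.078 ] len 0.0827 ang -12.7
    [0.6213 0.0409 0.078 ] len 0.0395 ang -101.3
    [0.6136 0.0021 0.078 ] len 0.0815 ang 167.9
    [0.5339 0.0192 0.078 ] len 0.0403 ang 80.5
chtop [ 0.5556 -0.0674  0.074 ]
    [ 0.5216 -0.0361  0.074 ] len 0.0809 ang -12.6
    [ 0.6005 -0.0538  0.074 ] len 0.0477 ang -102.3
    [ 0.5903 -0.1004  0.074 ] len 0.0831 ang 165.2
    [ 0.5099 -0.0792  0.074 ] len 0.0447 ang 74.9
spare [0.5922 0.289  0.05  ]
    [0.5522 0.3271 0.05  ] len 0.0895 ang -4.8
    [0.6413 0.3195 0.05  ] len 0.0693 ang -98.9
    [0.6305 0.2511 0.05  ] len 0.0861 ang 175.1
    [0.5447 0.2585 0.05  ] len 0.0689 ang 83.8
block [0.5899 0.3018 0.02  ]
    [0.5361 0.3589 0.02  ] len 0.1233 ang -7.4
    [0.6583 0.343  0.02  ] len 0.0996 ang -98.8
    [0.643  0.2445 0.02  ] len 0.1218 ang 172.3
    [0.5223 0.2608 0.02  ] len 0.0991 ang 82.0
```

```bash
cat >> h.py <<'E'
from scipy.spatial.transform import Rotation as Ro
def pose():
    s=ctrl.state();return s,np.array(s["tool_pos"]),Ro.from_euler('xyz',s["tcp_rot"]).as_matrix()
def to(x,y,z,yaw=None):
    "delta in tool axes (after turning) to reach target; yaw deg"
    s,p,R=pose();y0=np.degrees(s["tcp_rot"][2])
    if yaw is None: yaw=y0
    turn=-((yaw-y0+180)%360-180)
    a=np.radians(yaw);X=np.array([np.cos(a),np.sin(a),0]);Z=np.array([-np.sin(a),np.cos(a),0])
    d=np.array([x,y,z])-p
    v=np.array([d@X,-d[2],d@Z]);
    print("t",round(s["time_s"],2),"pos",p.round(4),"rpy",np.degrees(s["tcp_rot"]).round(1),"w",round(s["width"],4),"F",np.round(s["wrist_force"],1))
    print("turn FIRST",round(turn,2),"deg, then shift tool",v.round(4),"min rows",np.ceil(np.linalg.norm(v)/.0417),"max comp",np.ceil(abs(turn)/7.16))
E
python3 - <<'E'
from h import *
to(.5647,-.019,.28,-102.2)
m=cams.camera_model("wrist");c=-m["R"].T@m["t"];s,p,R=pose();print("cam in tool",R.T@(c-p), "axis",R.T@m["R"].T)
E
```

```text
t 0.15 pos [ 0.1398 -0.6088  0.2307] rpy [-90.    0.1 -77.1] w 0.0854 F [-0.6  0.6 -0.2]
turn FIRST 25.14 deg, then shift tool [-0.6662 -0.0493  0.2906] min rows 18.0 max comp 4.0
cam in tool [ 0.00067558 -0.14258066  0.06754811] axis [[ 9.99999568e-01  6.58860219e-04 -6.55095726e-04]
 [ 8.09854676e-04 -2.72523238e-01  9.62148860e-01]
 [ 4.55392800e-04 -9.62148975e-01 -2.72523654e-01]]
```

Call:
drive_tool(
  plan=[
    [1, [0, -0.01, 0], 6.28],
    [1, [0, -0.01, 0], 6.28],
    [1, [0, -0.01, 0], 6.28],
    [1, [0, -0.01, 0], 6.28],
    [1, [-0.036, 0, 0.016], 0],
    [1, [-0.036, 0, 0.016], 0],
    [1, [-0.036, 0, 0.016], 0],
    [1, [-0.036, 0, 0.016], 0],
  ],
)

```text
time_s: 0.82
tool_pos: [0.2335, -0.4802, 0.271]
tcp_rot: [-1.571, 0.0, -1.784]
wrist_force: [0.2, -0.1, 0.6]
width: 0.0852
```

Call:
drive_tool(
  plan=[
    [1, [-0.036, 0, 0.016], 0],
    [1, [-0.036, 0, 0.016], 0],
    [1, [-0.036, 0, 0.016], 0],
    [1, [-0.036, 0, 0.016], 0],
    [1, [-0.036, 0, 0.016], 0],
    [1, [-0.036, 0, 0.016], 0],
    [1, [-0.036, 0, 0.016], 0],
    [1, [-0.036, 0, 0.016], 0],
    [1, [-0.036, 0, 0.016], 0],
    [1, [-0.036, 0, 0.016], 0],
  ],
)

```text
time_s: 1.65
tool_pos: [0.4658, -0.162, 0.2714]
tcp_rot: [-1.571, -0.0, -1.784]
wrist_force: [0.5, -0.9, -0.5]
width: 0.0851
```

Call:
drive_tool(
  plan=[
    [1, [-0.036, 0, 0.016], 0],
    [1, [-0.036, 0, 0.016], 0],
    [1, [-0.036, 0, 0.016], 0],
    [1, [-0.036, 0, 0.016], 0],
    [1, [0, 0, 0], 0],
    [1, [0, 0, 0], 0],
  ],
)

```text
time_s: 2.15
tool_pos: [0.5587, -0.0338, 0.2706]
tcp_rot: [-1.572, 0.001, -1.779]
wrist_force: [-0.2, 0.3, -0.2]
width: 0.0857
```

Run:
```python
from h import *
to(.5647,-.019,.28,-102.2)
m=cams.camera_model("wrist");cv2.imwrite("pics/w1.png",cams.capture("wrist")[:,:,::-1]);np.savez("w1.npz",**m)
```

```text
t 2.15 pos [ 0.5587 -0.0338  0.2706] rpy [-9.010e+01  1.000e-01 -1.019e+02] w 0.0857 F [-0.2  0.3 -0.2]
turn FIRST 0.3 deg, then shift tool [-0.0157 -0.0094  0.0027] min rows 1.0 max comp 1.0
```

View pics/w1.png

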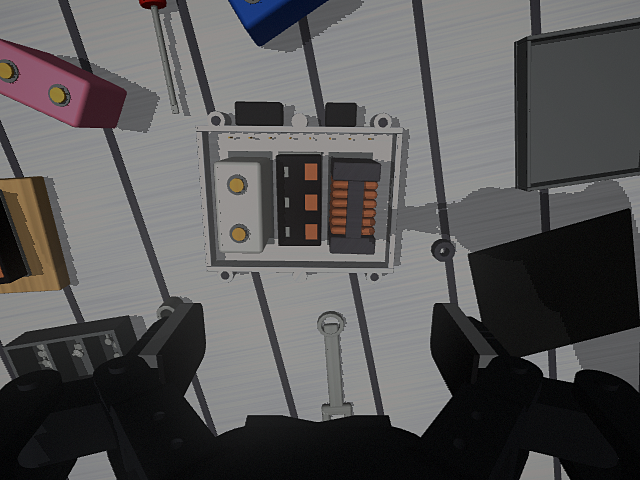

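```bash
python3 -c "
from h import *
crop('pics/w1.png',190,110,410,280,3.5,'pics/c5.png')"
```

```text
(no output)
```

View pics/c5.png

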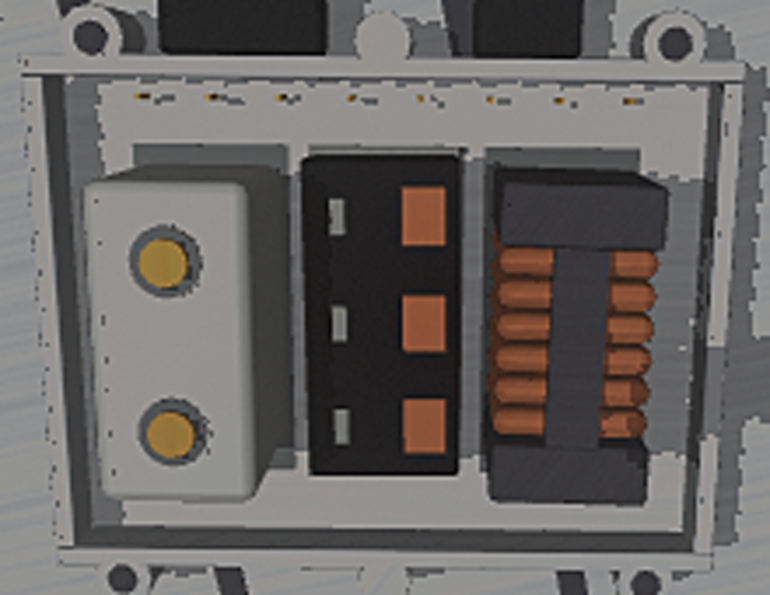

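```bash
cat > m2.py <<'E'
from m import go
from h import *
w=dict(np.load("w1.npz"))
print("=====")
go("cap",w,[(85,183),(245,183),(252,497),(104,497)],190,110,3.5,.078)
go("brass",w,[(163,262),(170,432)],190,110,3.5,.0815)
go("choke",w,[(502,182),(667,187),(647,503),(490,500)],190,110,3.5,.074)
go("mod",w,[(303,157),(462,155),(458,473),(312,475)],190,110,3.5,.038)
go("hous",w,[(22,62),(742,65),(712,563),(60,560)],190,110,3.5,.030)
go("mat",w,[(468,254),(628,208)],0,0,1,.004)
E
python3 m2.py | sed '1,/=====/d'
```

```text
cap [0.576  0.0333 0.078 ]
    [0.6196 0.0436 0.078 ] len 0.0395 ang -101.9
    [0.6115 0.005  0.078 ] len 0.0811 ang 167.1
    [0.5324 0.0232 0.078 ] len 0.039 ang 78.2
    [0.5404 0.0613 0.078 ] len 0.0811 ang -12.6
brass [0.5759 0.0339 0.0815]
    [0.5972 0.0291 0.0815] len 0.0436 ang 167.1
    [0.5547 0.0388 0.0815] len 0.0436 ang -12.9
choke [ 0.5532 -0.0676  0.074 ]
    [ 0.5984 -0.0571  0.074 ] len 0.0412 ang -103.6
    [ 0.5887 -0.0971  0.074 ] len 0.0827 ang 167.0
    [ 0.5081 -0.0785  0.074 ] len 0.0418 ang 77.0
    [ 0.5175 -0.0378  0.074 ] len 0.0831 ang -13.4
mod [ 0.5647 -0.0176  0.038 ]
    [ 0.6134 -0.0058  0.038 ] len 0.0436 ang -101.2
    [ 0.6049 -0.0486  0.038 ] len 0.0909 ang 167.6
    [ 0.5161 -0.029   0.038 ] len 0.0428 ang 79.0
    [0.5243 0.013  0.038 ] len 0.091 ang -11.9
hous [ 0.5619 -0.0167  0.03  ]
    [0.6539 0.0648 0.03  ] len 0.198 ang -102.1
    [ 0.6123 -0.1288  0.03  ] len 0.1456 ang 168.0
    [ 0.4699 -0.0985  0.03  ] len 0.1988 ang 77.9
    [0.5116 0.0959 0.03  ] len 0.1456 ang -12.3
mat [ 0.4706 -0.2746  0.004 ]
    [ 0.4621 -0.187   0.004 ] len 0.1759 ang -84.5
    [ 0.479  -0.3621  0.004 ] len 0.1759 ang 95.5
```

```bash
python3 -c "
from h import *
to(.5533,-.0677,.13,-103)"
```

```text
t 2.2 pos [ 0.558  -0.036   0.2706] rpy [ -90.1   -0.  -102.1] w 0.0858 F [-0.1 -0.8 -0.3]
turn FIRST 0.92 deg, then shift tool [0.032  0.1406 0.0026] min rows 4.0 max comp 1.0
```

Call:
drive_tool(
  plan=[
    [0.9, [0, 0, 0], 0.9],
    [0.9, [0.008, 0.035, 0.0007], 0],
    [0.9, [0.008, 0.035, 0.0006], 0],
    [0.9, [0.008, 0.035, 0.0007], 0],
    [0.9, [0.008, 0.0355, 0.0006], 0],
    [0.9, [0, 0, 0], 0],
    [0.9, [0, 0, 0], 0],
  ],
  grip_force=70,
)

```text
time_s: 2.78
tool_pos: [0.5519, -0.0699, 0.1301]
tcp_rot: [-1.574, -0.001, -1.802]
wrist_force: [0.2, 0.2, 0.7]
width: 0.081
```

Run:
```python
from h import *
to(.5533,-.0677,.046,-103)
cams.capture("side")
cv2.imwrite("pics/w2.png",cams.capture("wrist")[:,:,::-1])
to(.5533,-.0677,.046,-103)
```

```text
t 2.78 pos [ 0.5519 -0.0699  0.1301] rpy [-9.020e+01 -1.000e-01 -1.033e+02] w 0.081 F [0.2 0.2 0.7]
turn FIRST -0.27 deg, then shift tool [-0.0024  0.0841  0.0009] min rows 3.0 max comp 1.0
t 2.88 pos [ 0.5547 -0.0684  0.133 ] rpy [ -89.8    0.  -103.1] w 0.0813 F [0.7 0.6 0.3]
turn FIRST -0.15 deg, then shift tool [-0.0004  0.087  -0.0015] min rows 3.0 max comp 1.0
```

View pics/w2.png

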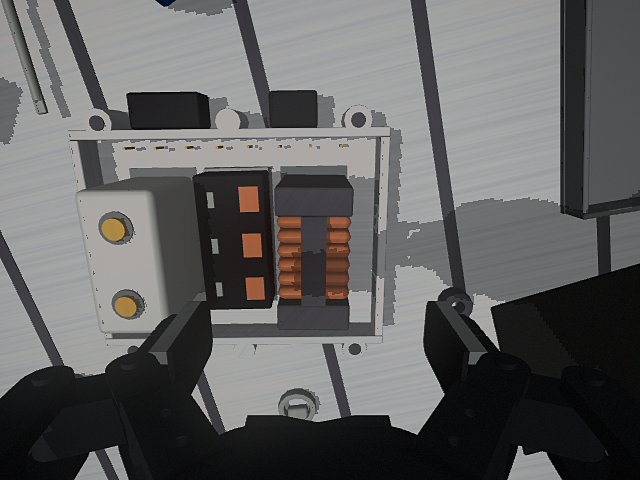

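Run:
```python
from h import *
from m import go
print("=====")
w=cams.camera_model("wrist")
go("choke",w,[(275,187),(352,187),(349,329),(278,329)],0,0,1,.074)
for i in range(3): to(.5533,-.0677,.046,-103)
```

```text
housing [ 0.5646 -0.0193  0.03  ]
    [0.5154 0.0907 0.03  ] len 0.1444 ang -11.9
    [0.6567 0.0608 0.03  ] len 0.1949 ang -102.2
    [ 0.6156 -0.1298  0.03  ] len 0.1483 ang 168.0
    [ 0.4705 -0.0988  0.03  ] len 0.1947 ang 76.7
housing sc [ 0.5651 -0.03    0.03  ]
    [ 0.4743 -0.0972  0.03  ] len 0.1441 ang 75.9
    [0.5094 0.0426 0.03  ] len 0.1513 ang 7.8
    [0.6593 0.0631 0.03  ] len 0.1962 ang -102.3
    [ 0.6175 -0.1286  0.03  ] len 0.1465 ang 167.6
mat [ 0.3981 -0.2845  0.004 ]
    [ 0.3174 -0.2031  0.004 ] len 0.1465 ang 4.6
    [ 0.4634 -0.1914  0.004 ] len 0.1744 ang -85.1
    [ 0.4785 -0.3651  0.004 ] len 0.1458 ang -174.7
    [ 0.3332 -0.3786  0.004 ] len 0.1762 ang 95.1
tray [ 0.5944 -0.3158  0.025 ]
    [ 0.527  -0.2481  0.025 ] len 0.1436 ang -3.2
    [ 0.6703 -0.2563  0.025 ] len 0.1282 ang -94.1
    [ 0.661  -0.3841  0.025 ] len 0.1419 ang 176.1
    [ 0.5195 -0.3746  0.025 ] len 0.1266 ang 86.6
captop [0.5773 0.0303 0.078 ]
    [0.5406 0.059  0.078 ] len 0.0827 ang -12.7
    [0.6213 0.0409 0.078 ] len 0.0395 ang -101.3
    [0.6136 0.0021 0.078 ] len 0.0815 ang 1
[... 804 characters left out ...]
 ang -103.1
    [ 0.5901 -0.0966  0.074 ] len 0.0833 ang 167.1
    [ 0.5089 -0.0779  0.074 ] len 0.0417 ang 76.9
    [ 0.5184 -0.0373  0.074 ] len 0.0833 ang -13.6
t 2.88 pos [ 0.5547 -0.0684  0.133 ] rpy [ -89.8    0.  -103.1] w 0.0813 F [0.7 0.6 0.3]
turn FIRST -0.15 deg, then shift tool [-0.0004  0.087  -0.0015] min rows 3.0 max comp 1.0
t 2.88 pos [ 0.5547 -0.0684  0.133 ] rpy [ -89.8    0.  -103.1] w 0.0813 F [0.7 0.6 0.3]
turn FIRST -0.15 deg, then shift tool [-0.0004  0.087  -0.0015] min rows 3.0 max comp 1.0
t 2.88 pos [ 0.5547 -0.0684  0.133 ] rpy [ -89.8    0.  -103.1] w 0.0813 F [0.7 0.6 0.3]
turn FIRST -0.15 deg, then shift tool [-0.0004  0.087  -0.0015] min rows 3.0 max comp 1.0
```

Call:
drive_tool(
  plan=[
    [0.9, [-0.0005, 0.03, 0], 0],
    [0.9, [-0.0005, 0.03, 0], 0],
    [0.9, [0, 0.02, 0], 0],
    [0.9, [0, 0.006, 0], 0],
    [0.9, [0, 0, 0], 0],
  ],
)

```text
time_s: 3.3
tool_pos: [0.5542, -0.0669, 0.0455]
tcp_rot: [-1.57, 0.0, -1.799]
wrist_force: [0.1, -0.3, -0.0]
width: 0.081
```

Call:
drive_tool(
  plan=[
    [-1, [0, 0, 0], 0],
    [-1, [0, 0, 0], 0],
    [-1, [0, 0, 0], 0],
    [-1, [0, 0, 0], 0],
    [-1, [0, 0, 0], 0],
    [-1, [0, 0, 0], 0],
  ],
  grip_force=70,
)

```text
time_s: 3.8
tool_pos: [0.555, -0.0672, 0.0468]
tcp_rot: [-1.568, 0.0, -1.799]
wrist_force: [-1.0, 0.1, 8.7]
width: 0.0409
```

Call:
drive_tool(
  plan=[
    [-1, [0, -0.005, 0], 0],
    [-1, [0, -0.01, 0], 0],
    [-1, [0, -0.02, 0], 0],
    [-1, [0, -0.02, 0], 0],
    [-1, [0, -0.02, 0], 0],
    [-1, [0, -0.01, 0], 0],
    [-1, [0, -0.005, 0], 0],
    [-1, [0, 0, 0], 0],
  ],
)

```text
time_s: 4.47
tool_pos: [0.554, -0.0675, 0.1358]
tcp_rot: [-1.569, -0.0, -1.799]
wrist_force: [0.3, 0.7, -5.2]
width: 0.0407
```

```bash
sed -i 's/^go("/if __name__=="__main__": go("/' m.py
python3 - <<'E'
from h import *
to(.402,-.334,.14,-85)
cv2.imwrite("pics/w3.png",cams.capture("wrist")[:,:,::-1])
E
```

```text
t 4.47 pos [ 0.554  -0.0675  0.1358] rpy [ -89.9   -0.  -103.1] w 0.0407 F [ 0.3  0.7 -5.2]
turn FIRST -18.09 deg, then shift tool [ 0.2523 -0.0042 -0.1747] min rows 8.0 max comp 3.0
```

View pics/w3.png

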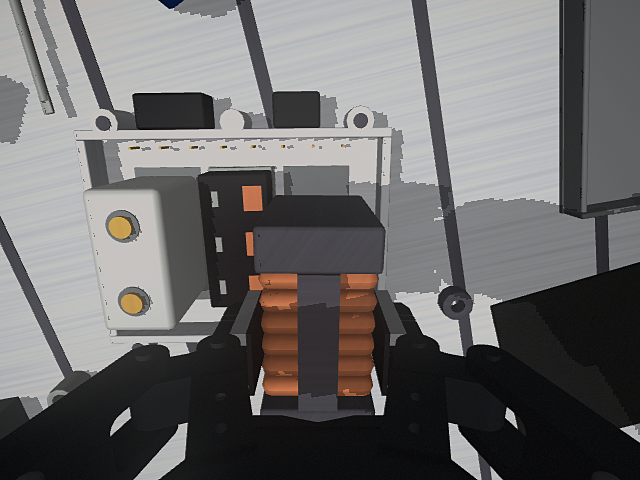

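Call:
drive_tool(
  plan=[
    [-1, [0, 0, 0], -4.5],
    [-1, [0, 0, 0], -4.5],
    [-1, [0, 0, 0], -4.5],
    [-1, [0, 0, 0], -4.5],
    [-1, [0.012, 0, -0.008], 0],
    [-1, [0.024, 0, -0.017], 0],
    [-1, [0.03, 0, -0.021], 0],
    [-1, [0.03, 0, -0.021], 0],
    [-1, [0.03, 0, -0.021], 0],
    [-1, [0.03, 0, -0.021], 0],
  ],
)

```text
time_s: 5.35
tool_pos: [0.4565, -0.233, 0.1334]
tcp_rot: [-1.573, 0.001, -1.485]
wrist_force: [0.5, -0.8, -4.2]
width: 0.0409
```

Call:
drive_tool(
  plan=[
    [-1, [0.03, 0, -0.021], 0],
    [-1, [0.03, 0, -0.021], 0],
    [-1, [0.022, 0, -0.015], 0],
    [-1, [0.012, 0, -0.008], 0],
    [-1, [0, 0, 0], 0],
    [-1, [0, 0, 0], 0],
  ],
)

```text
time_s: 5.85
tool_pos: [0.4005, -0.3315, 0.1335]
tcp_rot: [-1.572, 0.002, -1.487]
wrist_force: [-0.1, 0.8, -4.2]
width: 0.0404
```

Run:
```python
from h import *
to(.402,-.334,.043,-85)
w=cams.camera_model("wrist")
cv2.imwrite("pics/s4.png",cams.capture("side")[:,:,::-1])
cv2.imwrite("pics/w4.png",cams.capture("wrist")[:,:,::-1])
to(.402,-.334,.043,-85)
```

```text
t 5.85 pos [ 0.4005 -0.3315  0.1335] rpy [-90.1   0.1 -85.2] w 0.0404 F [-0.1  0.8 -4.2]
turn FIRST -0.21 deg, then shift tool [0.0026 0.0905 0.0013] min rows 3.0 max comp 1.0
t 5.95 pos [ 0.4019 -0.33    0.134 ] rpy [-90.    0.1 -85. ] w 0.0405 F [ 0.8  0.2 -3.8]
turn FIRST -0.02 deg, then shift tool [ 0.004   0.091  -0.0003] min rows 3.0 max comp 1.0
```

View pics/s4.png

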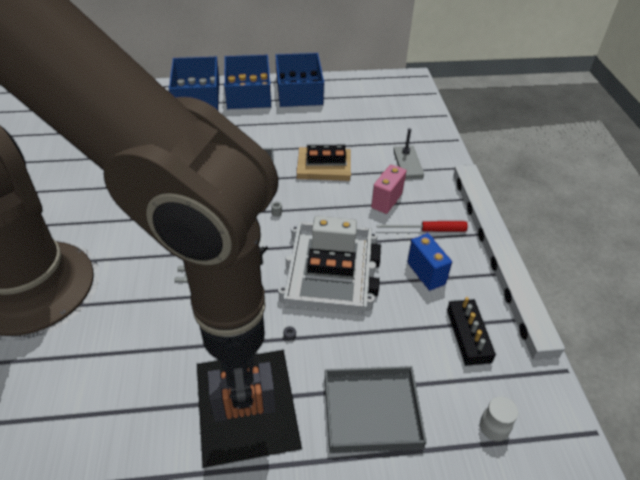

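View pics/w4.png

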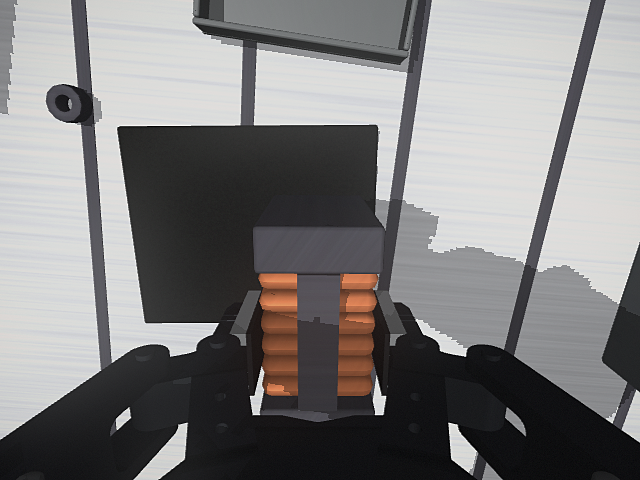

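Call:
drive_tool(
  plan=[
    [-1, [0.001, 0.01, 0], 0],
    [-1, [0.001, 0.025, 0], 0],
    [-1, [0.001, 0.025, 0], 0],
    [-1, [0, 0.016, 0], 0],
    [-1, [0, 0.008, 0], 0],
    [-1, [0, 0.003, 0], 0],
    [-1, [0, 0.002, 0], 0],
    [-1, [0, 0, 0], 0],
  ],
)

```text
time_s: 6.62
tool_pos: [0.4027, -0.3341, 0.0461]
tcp_rot: [-1.57, -0.0, -1.484]
wrist_force: [0.3, -0.6, -4.1]
width: 0.0403
```

Run:
```python
from h import *
to(.402,-.334,.0425,-85)
```

```text
t 6.62 pos [ 0.4027 -0.3341  0.0461] rpy [-90.  -0. -85.] w 0.0403 F [ 0.3 -0.6 -4.1]
turn FIRST -0.04 deg, then shift tool [-0.0002  0.0036 -0.0007] min rows 1.0 max comp 1.0
```

Call:
drive_tool(
  plan=[
    [-1, [0, 0.0015, 0], 0],
    [-1, [0, 0.001, 0], 0],
    [-1, [0, 0, 0], 0],
  ],
)

```text
time_s: 6.87
tool_pos: [0.4023, -0.3345, 0.0438]
tcp_rot: [-1.57, -0.001, -1.485]
wrist_force: [-0.4, -0.2, -5.2]
width: 0.0404
```

Call:
drive_tool(
  plan=[
    [-1, [0, 0.001, 0], 0],
    [-1, [0, 0, 0], 0],
  ],
)

```text
time_s: 7.03
tool_pos: [0.4022, -0.3346, 0.0428]
tcp_rot: [-1.57, -0.001, -1.485]
wrist_force: [-0.7, 0.3, -1.2]
width: 0.0405
```

Call:
drive_tool(
  plan=[
    [-1, [0, 0.0005, 0], 0],
    [0.6, [0, 0, 0], 0],
    [0.6, [0, 0, 0], 0],
    [0.6, [0, 0, 0], 0],
    [0.6, [0, 0, 0], 0],
  ],
)

```text
time_s: 7.45
tool_pos: [0.4022, -0.3344, 0.0419]
tcp_rot: [-1.57, -0.0, -1.485]
wrist_force: [-0.1, -0.3, -0.1]
width: 0.0683
```

Call:
drive_tool(
  plan=[
    [0.6, [0, -0.01, 0], 0],
    [0.6, [0, -0.02, 0], 0],
    [0.6, [0, -0.03, 0], 0],
    [0.8, [0, -0.03, 0], 0],
    [0.8, [0, -0.03, 0], 0],
  ],
)

```text
time_s: 7.87
tool_pos: [0.4019, -0.334, 0.1637]
tcp_rot: [-1.571, 0.0, -1.485]
wrist_force: [0.8, -0.4, 0.5]
width: 0.0767
```

Run:
```python
from h import *
to(.576,.033,.16,-102.5)
cv2.imwrite("pics/w5.png",cams.capture("wrist")[:,:,::-1])
```

```text
t 7.87 pos [ 0.4019 -0.334   0.1637] rpy [-90.    0.  -85.1] w 0.0767 F [ 0.8 -0.4  0.5]
turn FIRST 17.44 deg, then shift tool [-0.396   0.0037  0.0905] min rows 10.0 max comp 3.0
```

View pics/w5.png

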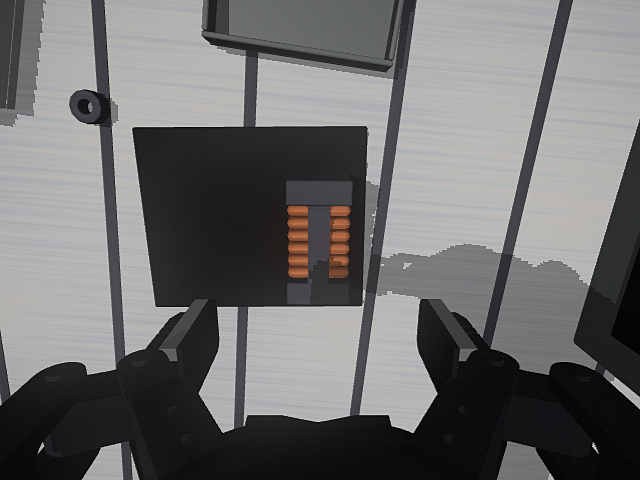

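Call:
drive_tool(
  plan=[
    [0.9, [0, 0, 0], 5.8],
    [0.9, [0, 0, 0], 5.8],
    [0.9, [0, 0, 0], 5.8],
    [0.9, [-0.036, 0, 0.0082], 0],
    [0.9, [-0.036, 0, 0.0082], 0],
    [0.9, [-0.036, 0, 0.0082], 0],
    [0.9, [-0.036, 0, 0.0082], 0],
    [0.9, [-0.036, 0, 0.0082], 0],
    [0.9, [-0.036, 0, 0.0082], 0],
    [0.9, [-0.036, 0, 0.0082], 0],
  ],
)

```text
time_s: 8.75
tool_pos: [0.5131, -0.0989, 0.1625]
tcp_rot: [-1.57, -0.0, -1.789]
wrist_force: [1.0, -0.8, 0.1]
width: 0.0811
```

Call:
drive_tool(
  plan=[
    [0.9, [-0.036, 0, 0.0082], 0],
    [0.9, [-0.036, 0, 0.0082], 0],
    [0.9, [-0.036, 0, 0.0082], 0],
    [0.9, [-0.034, 0, 0.0082], 0],
    [0.9, [0, 0.01, 0], 0],
    [0.9, [0, 0.01, 0], 0],
    [0.9, [0, 0, 0], 0],
  ],
)

```text
time_s: 9.33
tool_pos: [0.5737, 0.0303, 0.1398]
tcp_rot: [-1.574, -0.002, -1.788]
wrist_force: [-0.2, -0.4, -0.9]
width: 0.0809
```

Run:
```python
from h import *
to(.576,.033,.046,-102.5)
w=cams.camera_model("wrist")
cv2.imwrite("pics/w6.png",cams.capture("wrist")[:,:,::-1]);np.savez("w6.npz",**w)
to(.576,.033,.046,-102.5)
```

```text
t 9.33 pos [0.5737 0.0303 0.1398] rpy [-9.020e+01 -1.000e-01 -1.025e+02] w 0.0809 F [-0.2 -0.4 -0.9]
turn FIRST 0.04 deg, then shift tool [-0.0032  0.0938  0.0016] min rows 3.0 max comp 1.0
t 9.38 pos [0.574  0.0295 0.1406] rpy [-9.010e+01 -1.000e-01 -1.025e+02] w 0.0813 F [-0.7 -0.9  0.5]
turn FIRST -0.04 deg, then shift tool [-0.0039  0.0946  0.0012] min rows 3.0 max comp 1.0
```

View pics/w6.png

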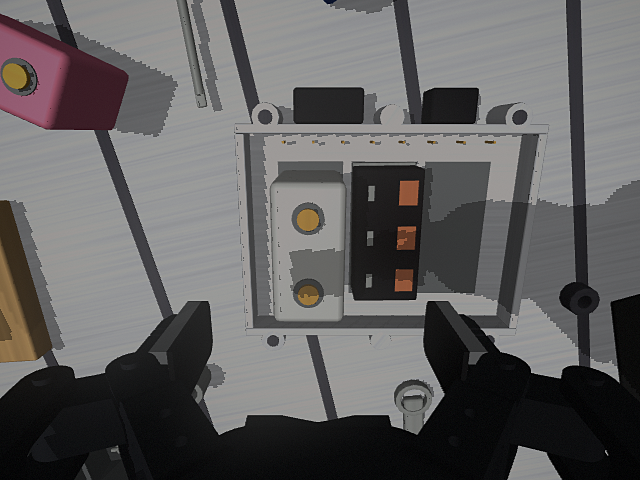

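Call:
drive_tool(
  plan=[
    [0.9, [-0.0037, 0, 0.0014], 0],
    [0.9, [0, 0.03, 0], 0],
    [0.9, [0, 0.03, 0], 0],
    [0.9, [0, 0.025, 0], 0],
    [0.9, [0, 0.008, 0], 0],
    [0.9, [0, 0, 0], 0],
  ],
)

```text
time_s: 9.88
tool_pos: [0.5762, 0.0332, 0.0473]
tcp_rot: [-1.574, -0.001, -1.79]
wrist_force: [0.2, -0.3, -0.3]
width: 0.0812
```

Call:
drive_tool(
  plan=[
    [-1, [0, 0, 0], 0],
    [-1, [0, 0, 0], 0],
    [-1, [0, 0, 0], 0],
    [-1, [0, 0, 0], 0],
    [-1, [0, 0, 0], 0],
    [-1, [0, 0, 0], 0],
  ],
)

```text
time_s: 10.38
tool_pos: [0.5787, 0.0345, 0.0507]
tcp_rot: [-1.568, 0.001, -1.789]
wrist_force: [-0.5, 0.2, 6.4]
width: 0.0408
```

Call:
drive_tool(
  plan=[
    [-1, [0, -0.005, 0], 0],
    [-1, [0, -0.01, 0], 0],
    [-1, [0, -0.02, 0], 0],
    [-1, [0, -0.02, 0], 0],
    [-1, [0, -0.02, 0], 0],
    [-1, [0, -0.01, 0], 0],
    [-1, [0, -0.005, 0], 0],
    [-1, [0, 0, 0], 0],
  ],
)

```text
time_s: 11.05
tool_pos: [0.5778, 0.0342, 0.1399]
tcp_rot: [-1.569, 0.0, -1.789]
wrist_force: [-0.1, 0.2, -3.4]
width: 0.0407
```

Run:
```python
from h import *
to(.394,-.235,.137,-85)
cv2.imwrite("pics/w7.png",cams.capture("wrist")[:,:,::-1])
```

```text
t 11.05 pos [0.5778 0.0342 0.1399] rpy [ -89.9    0.  -102.5] w 0.0407 F [-0.1  0.2 -3.4]
turn FIRST -17.49 deg, then shift tool [ 0.2521  0.0029 -0.2066] min rows 8.0 max comp 3.0
```

View pics/w7.png

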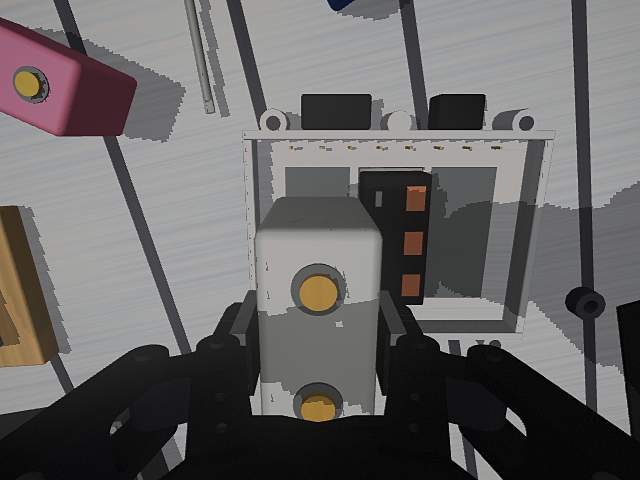

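Call:
drive_tool(
  plan=[
    [-1, [0, 0, 0], -4.4],
    [-1, [0, 0, 0], -4.4],
    [-1, [0, 0, 0], -4.4],
    [-1, [0, 0, 0], -4.3],
    [-1, [0.012, 0, -0.01], 0],
    [-1, [0.024, 0, -0.02], 0],
    [-1, [0.03, 0, -0.0245], 0],
    [-1, [0.03, 0, -0.0245], 0],
    [-1, [0.03, 0, -0.0245], 0],
    [-1, [0.03, 0, -0.0245], 0],
  ],
)

```text
time_s: 11.93
tool_pos: [0.4614, -0.1334, 0.1374]
tcp_rot: [-1.573, 0.001, -1.483]
wrist_force: [0.6, -1.6, -3.0]
width: 0.0409
```

Call:
drive_tool(
  plan=[
    [-1, [0.03, 0, -0.0245], 0],
    [-1, [0.03, 0, -0.0245], 0],
    [-1, [0.024, 0, -0.02], 0],
    [-1, [0.012, 0, -0.01], 0],
    [-1, [0, 0, 0], 0],
    [-1, [0, 0, 0], 0],
  ],
)

```text
time_s: 12.43
tool_pos: [0.3921, -0.2354, 0.1379]
tcp_rot: [-1.572, 0.001, -1.486]
wrist_force: [0.2, 1.3, -3.8]
width: 0.0411
```

Run:
```python
from h import *
to(.394,-.235,.046,-85)
cv2.imwrite("pics/w8.png",cams.capture("wrist")[:,:,::-1])
to(.394,-.235,.046,-85)
```

```text
t 12.43 pos [ 0.3921 -0.2354  0.1379] rpy [-90.1   0.1 -85.1] w 0.0411 F [ 0.2  1.3 -3.8]
turn FIRST -0.13 deg, then shift tool [-0.0002  0.0919  0.0019] min rows 3.0 max comp 1.0
t 12.48 pos [ 0.393  -0.2344  0.1381] rpy [-90.    0.1 -85. ] w 0.041 F [ 0.2  0.1 -3.1]
turn FIRST -0.01 deg, then shift tool [0.0007 0.0921 0.001 ] min rows 3.0 max comp 1.0
```

View pics/w8.png

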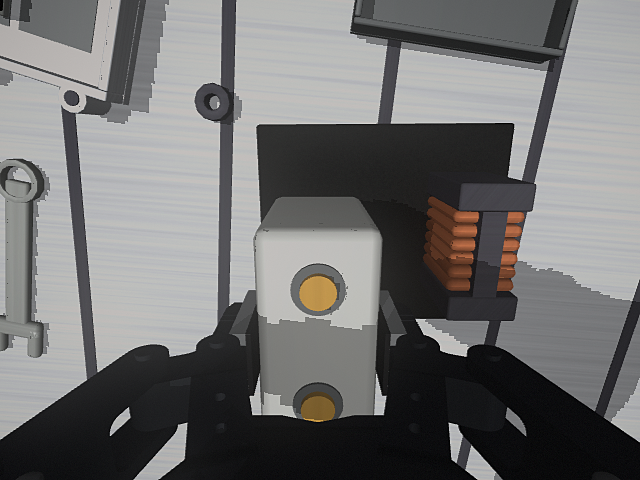

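Call:
drive_tool(
  plan=[
    [-1, [0, 0.01, 0.001], 0],
    [-1, [0, 0.025, 0], 0],
    [-1, [0, 0.025, 0], 0],
    [-1, [0, 0.016, 0], 0],
    [-1, [0, 0.008, 0], 0],
    [-1, [0, 0.003, 0], 0],
    [-1, [0, 0.002, 0], 0],
    [-1, [0, 0.001, 0], 0],
    [-1, [0, 0, 0], 0],
  ],
)

```text
time_s: 13.23
tool_pos: [0.3949, -0.2349, 0.0493]
tcp_rot: [-1.57, -0.001, -1.483]
wrist_force: [0.4, 1.0, -3.3]
width: 0.0405
```

Call:
drive_tool(
  plan=[
    [-1, [0, 0.001, 0], 0],
    [-1, [0, 0, 0], 0],
  ],
)

```text
time_s: 13.4
tool_pos: [0.3946, -0.2351, 0.0483]
tcp_rot: [-1.57, -0.001, -1.483]
wrist_force: [0.6, 0.2, -3.5]
width: 0.0409
```

Call:
drive_tool(
  plan=[
    [-1, [0, 0.001, 0], 0],
    [-1, [0, 0.001, 0], 0],
    [-1, [0, 0, 0], 0],
  ],
)

```text
time_s: 13.65
tool_pos: [0.3944, -0.2351, 0.0467]
tcp_rot: [-1.57, -0.001, -1.483]
wrist_force: [-4.5, 1.1, 7.6]
width: 0.0408
```

Call:
drive_tool(
  plan=[
    [-1, [0, 0.001, 0], 0],
    [-1, [0, 0, 0], 0],
  ],
)

```text
time_s: 13.82
tool_pos: [0.3944, -0.2351, 0.0466]
tcp_rot: [-1.571, -0.002, -1.483]
wrist_force: [-7.1, 3.7, 23.2]
width: 0.0407
```

Call:
drive_tool(
  plan=[
    [-1, [0, -0.001, 0], 0],
    [-1, [0, 0, 0], 0],
    [0.5, [0, 0, 0], 0],
    [0.5, [0, 0, 0], 0],
    [0.5, [0, 0, 0], 0],
    [0.5, [0, 0, 0], 0],
  ],
)

```text
time_s: 14.32
tool_pos: [0.3943, -0.2349, 0.0457]
tcp_rot: [-1.571, 0.0, -1.483]
wrist_force: [0.5, -0.4, -0.9]
width: 0.0638
```

Call:
drive_tool(
  plan=[
    [0.5, [0, -0.01, 0], 0],
    [0.5, [0, -0.02, 0], 0],
    [0.5, [0, -0.03, 0], 0],
    [0.8, [0, -0.03, 0], 0],
    [0.8, [0, -0.03, 0], 0],
    [0.8, [0, 0, 0], 0],
  ],
)

```text
time_s: 14.82
tool_pos: [0.3971, -0.2359, 0.1715]
tcp_rot: [-1.564, -0.005, -1.483]
wrist_force: [1.3, -1.6, 1.3]
width: 0.0771
```

Run:
```python
from h import *
to(.5647,-.0176,.14,-102.3)
w=cams.camera_model("wrist");np.savez("w9.npz",**w)
cv2.imwrite("pics/w9.png",cams.capture("wrist")[:,:,::-1])
to(.5647,-.0176,.14,-102.3)
```

```text
t 14.82 pos [ 0.3971 -0.2359  0.1715] rpy [-89.6  -0.3 -85. ] w 0.0771 F [ 1.3 -1.6  1.3]
turn FIRST 17.33 deg, then shift tool [-0.249   0.0315  0.1173] min rows 7.0 max comp 3.0
t 14.87 pos [ 0.3961 -0.2357  0.1692] rpy [-89.7  -0.2 -85. ] w 0.0765 F [0.1 0.3 0. ]
turn FIRST 17.3 deg, then shift tool [-0.249   0.0292  0.1183] min rows 7.0 max comp 3.0
```

View pics/w9.png

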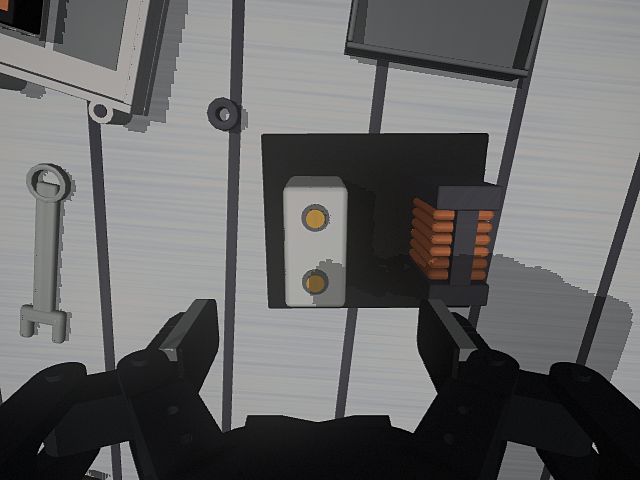

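Run:
```python
from h import *
from m import go
w=dict(np.load("w9.npz"))
go("mat",w,[(487,133),(262,135),(270,308)],0,0,1,.004)
go("cap",w,[(285,188),(346,188),(345,306),(286,306)],0,0,1,.074)
go("cho",w,[(439,188),(501,188),(487,305),(426,305)],0,0,1,.070)
```

```text
mat [ 0.4174 -0.2514  0.004 ]
    [ 0.4778 -0.3637  0.004 ] len 0.1765 ang 95.5
    [ 0.4607 -0.1881  0.004 ] len 0.1478 ang -174.4
    [ 0.3137 -0.2024  0.004 ] len 0.2301 ang -44.5
cap [ 0.3919 -0.2362  0.074 ]
    [ 0.4305 -0.2136  0.074 ] len 0.0384 ang -85.0
    [ 0.4339 -0.2519  0.074 ] len 0.0809 ang -174.3
    [ 0.3534 -0.2599  0.074 ] len 0.0405 ang 94.9
    [ 0.3499 -0.2196  0.074 ] len 0.0808 ang 4.2
cho [ 0.3997 -0.3347  0.07  ]
    [ 0.4386 -0.3116  0.07  ] len 0.0398 ang -85.0
    [ 0.4421 -0.3513  0.07  ] len 0.0816 ang -174.5
    [ 0.3609 -0.3592  0.07  ] len 0.0427 ang 94.9
    [ 0.3572 -0.3167  0.07  ] len 0.0816 ang 3.5
```

Call:
drive_tool(
  plan=[
    [0.9, [0, 0, 0], 5.8],
    [0.9, [0, 0, 0], 5.8],
    [0.9, [0, 0, 0], 5.8],
    [0.9, [-0.0355, 0, 0.0168], 0],
    [0.9, [-0.0355, 0, 0.0168], 0],
    [0.9, [-0.0355, 0, 0.0168], 0],
    [0.9, [-0.0355, 0, 0.0168], 0],
    [0.9, [-0.0355, 0, 0.0168], 0],
    [0.9, [-0.0355, 0, 0.0168], 0],
    [0.9, [-0.0355, 0, 0.0168], 0],
  ],
)

```text
time_s: 15.7
tool_pos: [0.5627, -0.0157, 0.1649]
tcp_rot: [-1.572, -0.0, -1.787]
wrist_force: [-0.4, -1.2, 0.3]
width: 0.081
```

Call:
drive_tool(
  plan=[
    [0.9, [0, 0.015, 0], 0],
    [0.9, [0, 0.015, 0], 0],
    [0.9, [0, 0, 0], 0],
    [0.9, [0, 0, 0], 0],
  ],
)

```text
time_s: 16.03
tool_pos: [0.5612, -0.0174, 0.1346]
tcp_rot: [-1.574, -0.001, -1.787]
wrist_force: [0.5, 0.9, 0.2]
width: 0.081
```

Run:
```python
from h import *
to(.5647,-.0176,.03,-102.3)
w=cams.camera_model("wrist");np.savez("w10.npz",**w)
cv2.imwrite("pics/w10.png",cams.capture("wrist")[:,:,::-1])
to(.5647,-.0176,.03,-102.3)
```

```text
t 16.03 pos [ 0.5612 -0.0174  0.1346] rpy [ -90.2   -0.  -102.4] w 0.081 F [0.5 0.9 0.2]
turn FIRST -0.07 deg, then shift tool [-0.0005  0.1046  0.0034] min rows 3.0 max comp 1.0
t 16.08 pos [ 0.5619 -0.0176  0.1355] rpy [ -90.1   -0.  -102.4] w 0.0811 F [0.6 0.7 0.2]
turn FIRST -0.1 deg, then shift tool [-0.0006  0.1055  0.0027] min rows 3.0 max comp 1.0
```

View pics/w10.png

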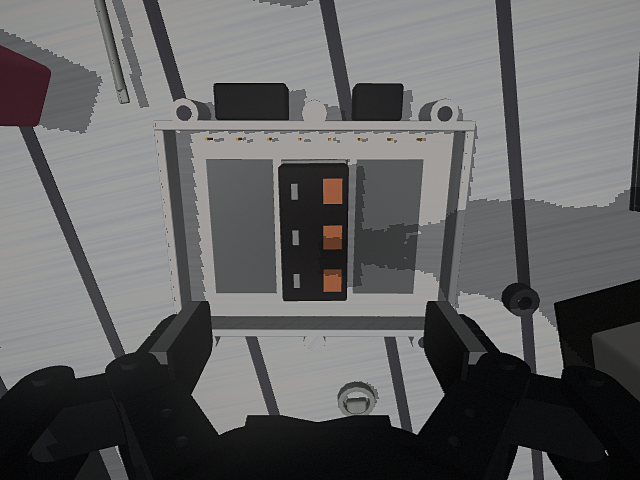

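Run:
```python
from h import *
from m import go
w=dict(np.load("w10.npz"))
go("mod",w,[(279,165),(348,165),(346,300),(283,300)],0,0,1,.038)
to(.5647,-.0176,.014,-102.3)
```

```text
mod [ 0.565  -0.0171  0.038 ]
    [ 0.6138 -0.0058  0.038 ] len 0.0425 ang -102.3
    [ 0.6047 -0.0473  0.038 ] len 0.0905 ang 168.1
    [ 0.5162 -0.0286  0.038 ] len 0.0429 ang 77.7
    [0.5253 0.0134 0.038 ] len 0.0905 ang -12.2
t 16.08 pos [ 0.5619 -0.0176  0.1355] rpy [ -90.1   -0.  -102.4] w 0.0811 F [0.6 0.7 0.2]
turn FIRST -0.1 deg, then shift tool [-0.0006  0.1215  0.0027] min rows 3.0 max comp 1.0
```

Call:
drive_tool(
  plan=[
    [0.8, [-0.0008, 0.02, 0.003], 0],
    [0.8, [0, 0.035, 0], 0],
    [0.8, [0, 0.035, 0], 0],
    [0.8, [0, 0.02, 0], 0],
    [0.8, [0, 0.008, 0], 0],
    [0.8, [0, 0.003, 0], 0],
    [0.8, [0, 0, 0], 0],
  ],
)

```text
time_s: 16.67
tool_pos: [0.566, -0.0175, 0.0155]
tcp_rot: [-1.57, 0.0, -1.788]
wrist_force: [-0.5, -0.1, -0.7]
width: 0.077
```

Call:
drive_tool(
  plan=[
    [-1, [0, 0, 0], 0],
    [-1, [0, 0, 0], 0],
    [-1, [0, 0, 0], 0],
    [-1, [0, 0, 0], 0],
    [-1, [0, 0, 0], 0],
    [-1, [0, 0, 0], 0],
  ],
)

```text
time_s: 17.17
tool_pos: [0.5668, -0.0172, 0.0167]
tcp_rot: [-1.568, 0.0, -1.787]
wrist_force: [-1.1, -0.3, 7.7]
width: 0.0423
```

Call:
drive_tool(
  plan=[
    [-1, [0, -0.005, 0], 0],
    [-1, [0, -0.01, 0], 0],
    [-1, [0, -0.02, 0], 0],
    [-1, [0, -0.02, 0], 0],
    [-1, [0, -0.02, 0], 0],
    [-1, [0, -0.01, 0], 0],
    [-1, [0, -0.005, 0], 0],
    [-1, [0, 0, 0], 4],
    [-1, [0, 0, 0], -6.5],
    [-1, [0, 0, 0], -6.5],
  ],
)

```text
time_s: 18.0
tool_pos: [0.565, -0.0172, 0.1045]
tcp_rot: [-1.572, -0.001, -1.625]
wrist_force: [-0.2, 0.3, -3.8]
width: 0.0427
```

Run:
```python
from h import *
to(.594,-.316,.11,-93.5)
cv2.imwrite("pics/w11.png",cams.capture("wrist")[:,:,::-1])
```

```text
t 18.0 pos [ 0.565  -0.0172  0.1045] rpy [-90.   -0.  -93.1] w 0.0427 F [-0.2  0.3 -3.8]
turn FIRST 0.37 deg, then shift tool [ 0.2964 -0.0055  0.0472] min rows 8.0 max comp 1.0
```

View pics/w11.png

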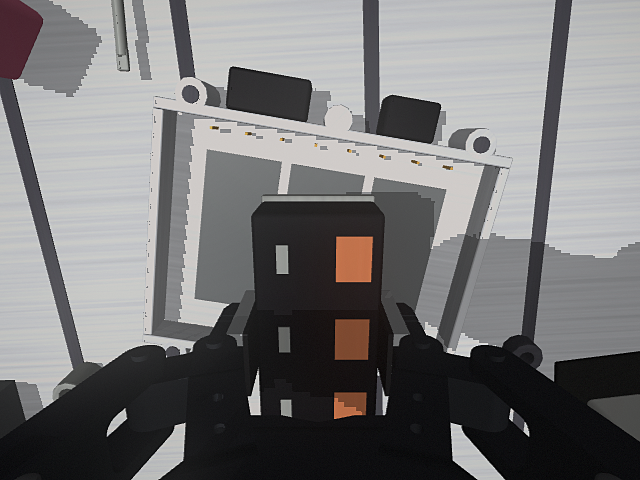

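Call:
drive_tool(
  plan=[
    [-1, [0.015, 0, 0.002], 0],
    [-1, [0.03, 0, 0.005], 0],
    [-1, [0.035, 0, 0.0055], 0],
    [-1, [0.035, 0, 0.0055], 0],
    [-1, [0.035, 0, 0.0055], 0],
    [-1, [0.035, 0, 0.0055], 0],
    [-1, [0.035, 0, 0.0055], 0],
    [-1, [0.035, 0, 0.0055], 0],
    [-1, [0.026, 0, 0.005], 0],
    [-1, [0.015, 0, 0.002], 0],
  ],
)

```text
time_s: 18.88
tool_pos: [0.5936, -0.3202, 0.1037]
tcp_rot: [-1.572, -0.001, -1.637]
wrist_force: [-0.0, -0.3, -3.4]
width: 0.0428
```

Run:
```python
from h import *
cv2.imwrite("pics/w12.png",cams.capture("wrist")[:,:,::-1])
to(.594,-.316,.013,-93.5)
```

```text
t 18.93 pos [ 0.5934 -0.3222  0.1036] rpy [-90.1  -0.1 -93.8] w 0.0422 F [ 0.3 -2.9 -1.8]
turn FIRST -0.35 deg, then shift tool [-0.0063  0.0906  0.0002] min rows 3.0 max comp 1.0
```

View pics/w12.png

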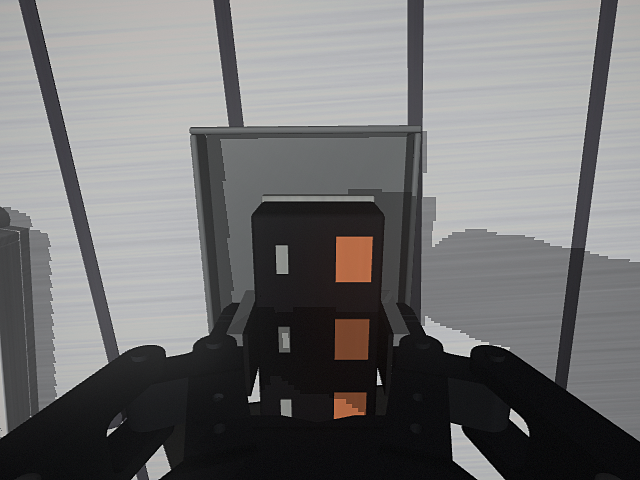

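Call:
drive_tool(
  plan=[
    [-1, [-0.006, 0.01, 0], 0],
    [-1, [0, 0.025, 0], 0],
    [-1, [0, 0.025, 0], 0],
    [-1, [0, 0.015, 0], 0],
    [-1, [0, 0.008, 0], 0],
    [-1, [0, 0.003, 0], 0],
    [-1, [0, 0.001, 0], 0],
    [-1, [0, 0, 0], 0],
  ],
)

```text
time_s: 19.6
tool_pos: [0.596, -0.3093, 0.0186]
tcp_rot: [-1.57, -0.0, -1.63]
wrist_force: [-1.0, 0.3, -2.2]
width: 0.0428
```

Call:
drive_tool(
  plan=[
    [-1, [0, 0.001, 0], 0],
    [-1, [0, 0, 0], 0],
  ],
)

```text
time_s: 19.77
tool_pos: [0.5959, -0.3098, 0.0179]
tcp_rot: [-1.569, -0.001, -1.63]
wrist_force: [0.5, 0.3, -2.9]
width: 0.0429
```

Call:
drive_tool(
  plan=[
    [-1, [0, 0.001, 0], 0],
    [-1, [0, 0, 0], 0],
  ],
)

```text
time_s: 19.93
tool_pos: [0.5955, -0.3097, 0.0162]
tcp_rot: [-1.57, -0.0, -1.63]
wrist_force: [-0.1, 0.0, -2.6]
width: 0.0424
```

Call:
drive_tool(
  plan=[
    [-1, [0, 0.001, 0], 0],
    [-1, [0, 0.001, 0], 0],
    [-1, [0, 0, 0], 0],
  ],
)

```text
time_s: 20.18
tool_pos: [0.5951, -0.3095, 0.0135]
tcp_rot: [-1.571, 0.0, -1.63]
wrist_force: [0.5, 0.2, -2.5]
width: 0.0427
```

Call:
drive_tool(
  plan=[
    [-1, [0, 0.001, 0], 0],
    [-1, [0, 0, 0], 0],
  ],
)

```text
time_s: 20.35
tool_pos: [0.5954, -0.3095, 0.0129]
tcp_rot: [-1.571, -0.0, -1.63]
wrist_force: [0.3, -0.1, -2.1]
width: 0.0423
```

Call:
drive_tool(
  plan=[
    [-1, [0, 0.001, 0], 0],
    [-1, [0, 0, 0], 0],
  ],
)

```text
time_s: 20.52
tool_pos: [0.5954, -0.3095, 0.0127]
tcp_rot: [-1.571, -0.0, -1.63]
wrist_force: [-3.9, 1.4, 5.1]
width: 0.0426
```

Touching the tray floor; release and rise.

Call:
drive_tool(
  plan=[
    [0.4, [0, 0, 0], 0],
    [0.4, [0, 0, 0], 0],
    [0.4, [0, 0, 0], 0],
    [0.4, [0, 0, 0], 0],
    [0.4, [0, -0.01, 0], 0],
    [0.4, [0, -0.02, 0], 0],
    [0.4, [0, -0.04, 0], 0],
    [0.4, [0, -0.04, 0], 0],
    [0.4, [0, -0.03, 0], 0],
    [0.8, [0, 0, 0], 0],
  ],
)

```text
time_s: 21.35
tool_pos: [0.5991, -0.3105, 0.1604]
tcp_rot: [-1.56, -0.004, -1.63]
wrist_force: [0.8, -0.2, 0.9]
width: 0.0701
```

Run:
```python
from h import *
w=cams.camera_model("wrist");np.savez("w13.npz",**w)
cv2.imwrite("pics/w13.png",cams.capture("wrist")[:,:,::-1])
to(.592,.295,.18,-97.5)
```

```text
t 21.4 pos [ 0.5977 -0.3102  0.157 ] rpy [-89.6  -0.2 -93.4] w 0.0763 F [-0.4  0.   0.3]
turn FIRST 4.11 deg, then shift tool [-0.5993 -0.023  -0.0847] min rows 15.0 max comp 1.0
```

View pics/w13.png

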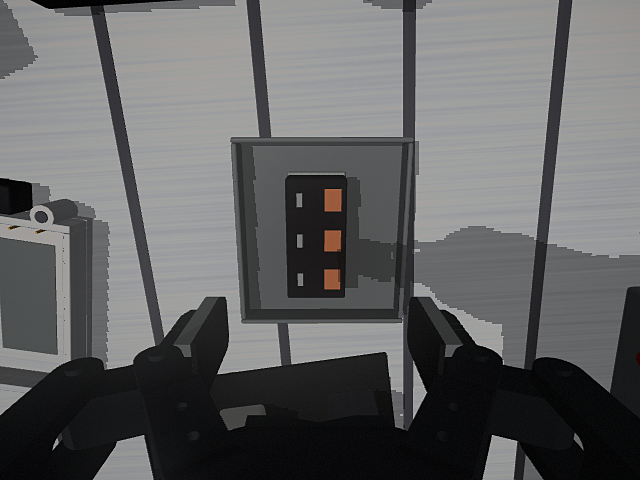

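Call:
drive_tool(
  plan=[
    [0.9, [0, -0.03, 0], 4.1],
    [0.9, [-0.037, -0.001, -0.0053], 0],
    [0.9, [-0.0375, -0.001, -0.0053], 0],
    [0.9, [-0.0375, -0.001, -0.0053], 0],
    [0.9, [-0.0375, -0.001, -0.0053], 0],
    [0.9, [-0.0375, -0.001, -0.0053], 0],
    [0.9, [-0.0375, -0.001, -0.0053], 0],
    [0.9, [-0.0375, -0.001, -0.0053], 0],
    [0.9, [-0.0375, 0, -0.0053], 0],
    [0.9, [-0.0375, 0, -0.0053], 0],
  ],
)

```text
time_s: 22.23
tool_pos: [0.5911, 0.0325, 0.1883]
tcp_rot: [-1.572, -0.0, -1.702]
wrist_force: [0.6, 0.6, 0.2]
width: 0.0811
```

Call:
drive_tool(
  plan=[
    [0.9, [-0.0375, 0, -0.0053], 0],
    [0.9, [-0.0375, 0, -0.0053], 0],
    [0.9, [-0.0375, 0, -0.0053], 0],
    [0.9, [-0.0375, 0, -0.0053], 0],
    [0.9, [-0.0375, 0, -0.0053], 0],
    [0.9, [-0.0375, 0, -0.0053], 0],
    [0.9, [-0.0375, 0, -0.0053], 0],
    [0.9, [0, 0, 0], 0],
    [0.9, [0, 0, 0], 0],
  ],
)

```text
time_s: 22.98
tool_pos: [0.5874, 0.2992, 0.1877]
tcp_rot: [-1.573, 0.0, -1.696]
wrist_force: [-0.7, -0.4, 0.6]
width: 0.0812
```

Run:
```python
from h import *
to(.592,.295,.18,-97.5)
w=cams.camera_model("wrist");np.savez("w14.npz",**w)
cv2.imwrite("pics/w14.png",cams.capture("wrist")[:,:,::-1])
crop("pics/w14.png",220,120,420,300,4,"pics/c14.png")
```

```text
t 22.98 pos [0.5874 0.2992 0.1877] rpy [-90.1   0.  -97.2] w 0.0812 F [-0.7 -0.4  0.6]
turn FIRST 0.33 deg, then shift tool [0.0036 0.0077 0.0051] min rows 1.0 max comp 1.0
```

View pics/w14.png

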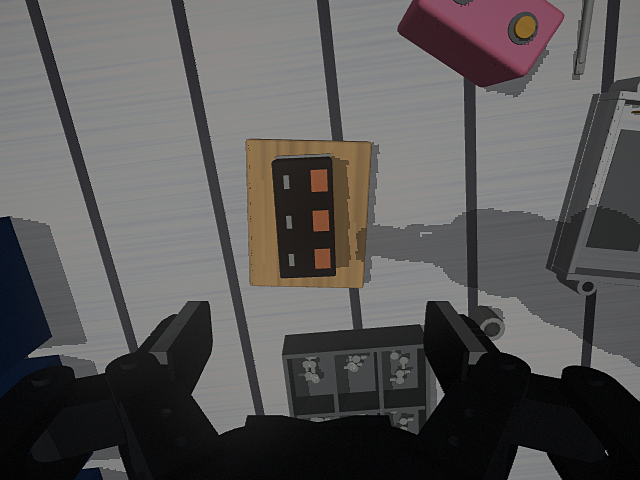

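View pics/c14.png

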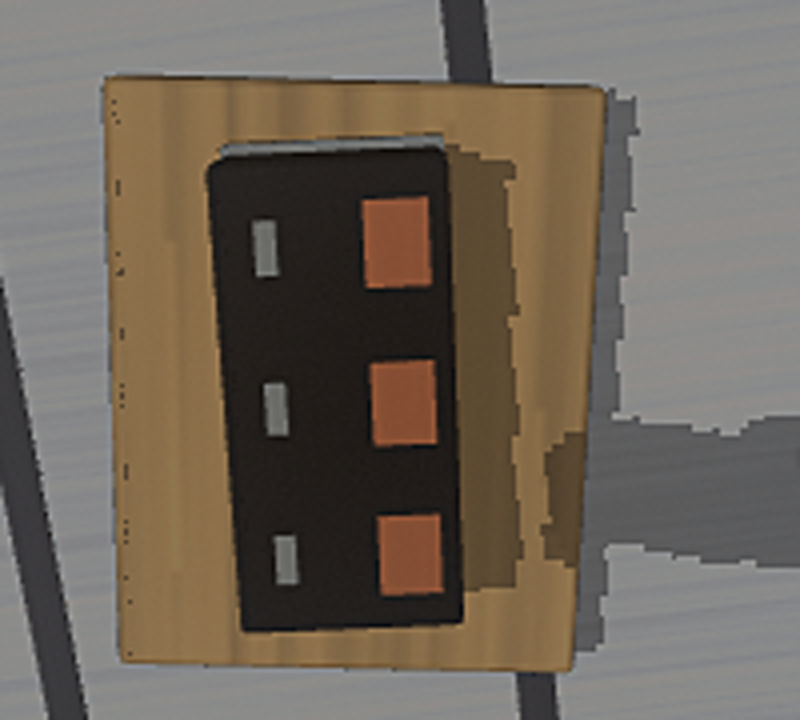

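Black module with copper/steel strips on the wooden block (crop corners (207,165),(445,148),(462,622),(243,632)) – the only candidate, the spare.

Run:
```python
from h import *
from m import go
w=dict(np.load("w14.npz"))
go("sp",w,[(207,163),(446,148),(463,622),(242,632)],220,120,4,.05)
to(.5925,.302,.13,-95)
```

```text
sp [0.593  0.3071 0.05  ]
    [0.6396 0.325  0.05  ] len 0.0431 ang -93.6
    [0.6369 0.282  0.05  ] len 0.0909 ang 175.5
    [0.5462 0.2891 0.05  ] len 0.0434 ang 85.7
    [0.5495 0.3324 0.05  ] len 0.0904 ang -4.7
t 23.03 pos [0.5885 0.2964 0.1877] rpy [-90.1  -0.1 -97.4] w 0.0812 F [ 0.5 -1.  -0.5]
turn FIRST -2.36 deg, then shift tool [-0.0059  0.0577  0.0035] min rows 2.0 max comp 1.0
```

Call:
drive_tool(
  plan=[
    [0.9, [0, 0, 0], -2.8],
    [0.9, [-0.0105, 0.03, 0.0035], 0],
    [0.9, [0, 0.027, 0], 0],
    [0.9, [0, 0, 0], 0],
    [0.9, [0, 0, 0], 0],
  ],
)

```text
time_s: 23.45
tool_pos: [0.5933, 0.3034, 0.1304]
tcp_rot: [-1.574, -0.003, -1.655]
wrist_force: [0.2, 0.5, 0.4]
width: 0.0813
```

Run:
```python
from h import *
to(.593,.3065,.026,-94.5)
w=cams.camera_model("wrist");np.savez("w15.npz",**w)
cv2.imwrite("pics/w15.png",cams.capture("wrist")[:,:,::-1])
to(.593,.3065,.026,-94.5)
```

```text
t 23.45 pos [0.5933 0.3034 0.1304] rpy [-90.2  -0.2 -94.8] w 0.0813 F [0.2 0.5 0.4]
turn FIRST -0.31 deg, then shift tool [-0.0031  0.1044 -0.0006] min rows 3.0 max comp 1.0
t 23.5 pos [0.5941 0.3044 0.1321] rpy [-90.   -0.1 -94.8] w 0.0811 F [-0.2 -0.8  1. ]
turn FIRST -0.3 deg, then shift tool [-0.002   0.1061 -0.0013] min rows 3.0 max comp 1.0
```

View pics/w15.png

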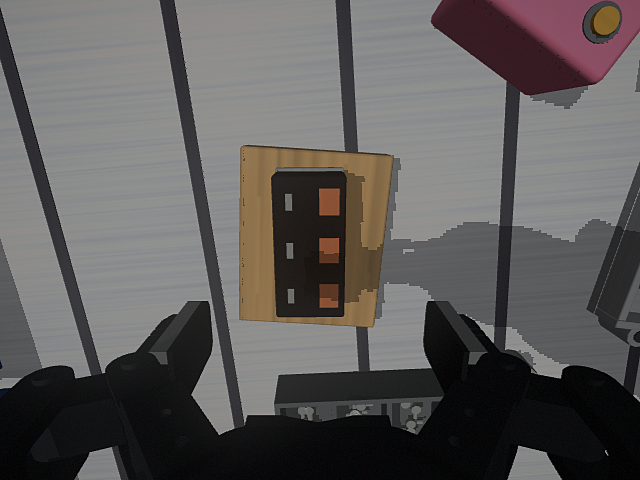

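Run:
```python
from h import *
from m import go
w=dict(np.load("w15.npz"))
go("sp",w,[(271,174),(347,173),(344,315),(277,317)],0,0,1,.05)
c=go("fingermid",w,[(180,330),(455,330)],0,0,1,.12)
```

```text
sp [0.5935 0.3069 0.05  ]
    [0.6403 0.3252 0.05  ] len 0.0439 ang -94.0
    [0.6372 0.2814 0.05  ] len 0.0903 ang 175.2
    [0.5472 0.289  0.05  ] len 0.0431 ang 87.0
    [0.5494 0.332  0.05  ] len 0.0911 ang -4.3
fingermid [0.5767 0.3037 0.12  ]
    [0.5819 0.3648 0.12  ] len 0.1227 ang -94.8
    [0.5715 0.2425 0.12  ] len 0.1227 ang 85.2
```

Call:
drive_tool(
  plan=[
    [0.8, [0, 0, 0], -0.5],
    [0.8, [-0.003, 0.03, 0], 0],
    [0.8, [0, 0.035, 0], 0],
    [0.8, [0, 0.025, 0], 0],
    [0.8, [0, 0.01, 0], 0],
    [0.8, [0, 0.004, 0], 0],
    [0.8, [0, 0, 0], 0],
  ],
)

```text
time_s: 24.08
tool_pos: [0.5944, 0.3093, 0.0286]
tcp_rot: [-1.57, 0.0, -1.644]
wrist_force: [0.3, -0.3, -0.2]
width: 0.0772
```

Call:
drive_tool(
  plan=[
    [-1, [0, 0, 0], 0],
    [-1, [0, 0, 0], 0],
    [-1, [0, 0, 0], 0],
    [-1, [0, 0, 0], 0],
    [-1, [0, 0, 0], 0],
    [-1, [0, 0, 0], 0],
  ],
)

```text
time_s: 24.58
tool_pos: [0.5951, 0.3098, 0.0301]
tcp_rot: [-1.568, 0.002, -1.644]
wrist_force: [-0.7, 0.0, 6.5]
width: 0.0427
```

Call:
drive_tool(
  plan=[
    [-1, [0, -0.005, 0], 0],
    [-1, [0, -0.01, 0], 0],
    [-1, [0, -0.02, 0], 0],
    [-1, [0, -0.03, 0], 0],
    [-1, [0, -0.02, 0], 0],
    [-1, [0, -0.01, 0], 0],
    [-1, [0, -0.005, 0], 0],
    [-1, [0, 0, 0], 0],
  ],
)

```text
time_s: 25.25
tool_pos: [0.5942, 0.3092, 0.1288]
tcp_rot: [-1.569, 0.001, -1.644]
wrist_force: [-0.2, 0.0, -2.6]
width: 0.0421
```

Run:
```python
from h import *
to(.5645,-.0175,.13,-102.3)
w=cams.camera_model("wrist");np.savez("w16.npz",**w)
cv2.imwrite("pics/w16.png",cams.capture("wrist")[:,:,::-1])
```

```text
t 25.25 pos [0.5942 0.3092 0.1288] rpy [-89.9   0.  -94.2] w 0.0421 F [-0.2  0.  -2.6]
turn FIRST 8.11 deg, then shift tool [ 0.3255 -0.0012  0.0406] min rows 8.0 max comp 2.0
```

View pics/w16.png

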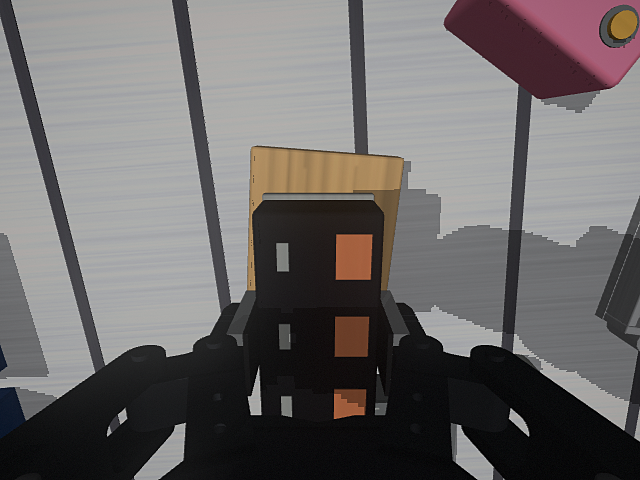

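Call:
drive_tool(
  plan=[
    [-1, [0, 0, 0], 4],
    [-1, [0, 0, 0], 4.1],
    [-1, [0.015, 0, 0.002], 0],
    [-1, [0.03, 0, 0.004], 0],
    [-1, [0.035, 0, 0.0046], 0],
    [-1, [0.035, 0, 0.0046], 0],
    [-1, [0.035, 0, 0.0046], 0],
    [-1, [0.035, 0, 0.0046], 0],
    [-1, [0.035, 0, 0.0046], 0],
    [-1, [0.035, 0, 0.0046], 0],
  ],
)

```text
time_s: 26.13
tool_pos: [0.5709, 0.05, 0.1265]
tcp_rot: [-1.573, -0.001, -1.784]
wrist_force: [0.1, -0.5, -1.8]
width: 0.0423
```

Call:
drive_tool(
  plan=[
    [-1, [0.03, 0, 0.0046], 0],
    [-1, [0.025, 0, 0.0025], 0],
    [-1, [0.012, 0, 0.0015], 0],
    [-1, [0, 0, 0], 0],
    [-1, [0, 0, 0], 0],
    [-1, [0, 0, 0], 0],
  ],
)

```text
time_s: 26.63
tool_pos: [0.5663, -0.0129, 0.1274]
tcp_rot: [-1.572, 0.001, -1.783]
wrist_force: [-0.4, 1.0, -2.0]
width: 0.0424
```

Run:
```python
from h import *
to(.566,-.0172,.055,-102.3)
w=cams.camera_model("wrist");np.savez("w17.npz",**w)
cv2.imwrite("pics/w17.png",cams.capture("wrist")[:,:,::-1])
to(.566,-.0172,.055,-102.3)
```

```text
t 26.63 pos [ 0.5663 -0.0129  0.1274] rpy [-9.000e+01  1.000e-01 -1.022e+02] w 0.0424 F [-0.4  1.  -2. ]
turn FIRST 0.13 deg, then shift tool [0.0043 0.0724 0.0006] min rows 2.0 max comp 1.0
t 26.68 pos [ 0.5665 -0.0125  0.1276] rpy [-9.000e+01  1.000e-01 -1.021e+02] w 0.042 F [ 0.1  0.2 -1.6]
turn FIRST 0.17 deg, then shift tool [0.0047 0.0726 0.0005] min rows 2.0 max comp 1.0
```

View pics/w17.png

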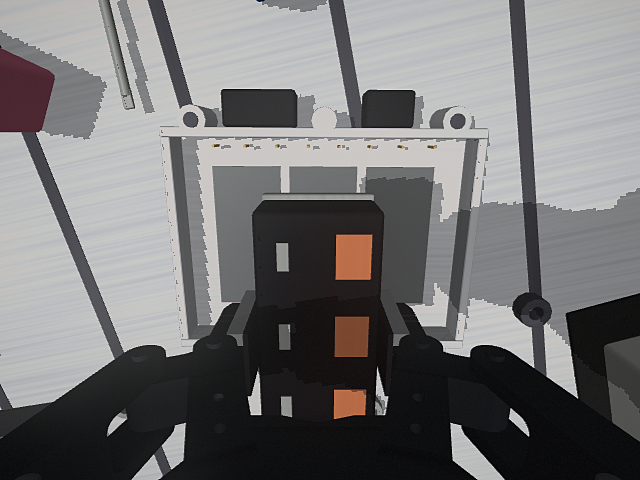

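Call:
drive_tool(
  plan=[
    [-1, [0.0045, 0, 0.0003], 0.2],
    [-1, [0, 0.02, 0], 0],
    [-1, [0, 0.03, 0], 0],
    [-1, [0, 0.022, 0], 0],
    [-1, [0, 0.01, 0], 0],
    [-1, [0, 0.006, 0], 0],
    [-1, [0, 0.002, 0], 0],
    [-1, [0, 0, 0], 0],
  ],
)

```text
time_s: 27.35
tool_pos: [0.5664, -0.0184, 0.0382]
tcp_rot: [-1.57, 0.0, -1.788]
wrist_force: [-0.3, 0.7, -1.8]
width: 0.0426
```

Run:
```python
from h import *
to(.566,-.0172,.0175,-102.3)
w=cams.camera_model("wrist");np.savez("w18.npz",**w)
cv2.imwrite("pics/w18.png",cams.capture("wrist")[:,:,::-1])
to(.566,-.0172,.0175,-102.3)
```

```text
t 27.35 pos [ 0.5664 -0.0184  0.0382] rpy [ -90.     0.  -102.4] w 0.0426 F [-0.3  0.7 -1.8]
turn FIRST -0.15 deg, then shift tool [-0.0011  0.0207 -0.0006] min rows 1.0 max comp 1.0
t 27.4 pos [ 0.5667 -0.0186  0.0387] rpy [ -89.9    0.  -102.5] w 0.0426 F [-0.4 -0.3 -1. ]
turn FIRST -0.16 deg, then shift tool [-0.0012  0.0212 -0.001 ] min rows 1.0 max comp 1.0
```

View pics/w18.png

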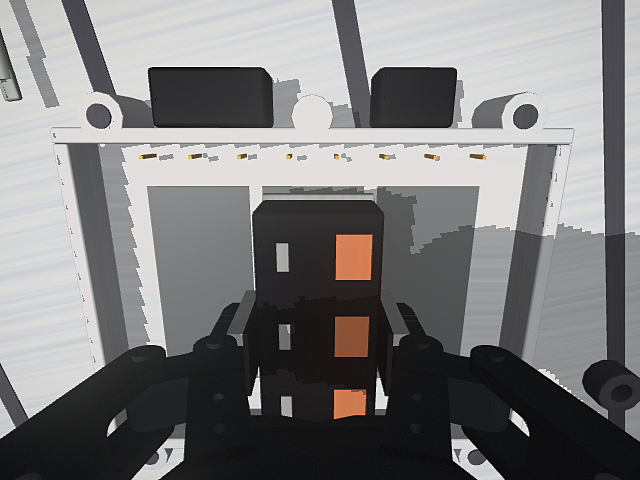

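Call:
drive_tool(
  plan=[
    [-1, [-0.0005, 0.008, 0], 0],
    [-1, [0, 0.006, 0], 0],
    [-1, [0, 0.003, 0], 0],
    [-1, [0, 0.001, 0], 0],
    [-1, [0, 0, 0], 0],
  ],
)

```text
time_s: 27.82
tool_pos: [0.5658, -0.0185, 0.0194]
tcp_rot: [-1.571, -0.0, -1.789]
wrist_force: [-0.2, 0.0, -2.1]
width: 0.0424
```

Call:
drive_tool(
  plan=[
    [-1, [0, 0.001, 0], 0],
    [-1, [0, 0, 0], 0],
  ],
)

```text
time_s: 27.98
tool_pos: [0.5662, -0.0184, 0.0188]
tcp_rot: [-1.571, 0.0, -1.789]
wrist_force: [0.4, 0.2, -2.1]
width: 0.0422
```

Call:
drive_tool(
  plan=[
    [-1, [0, 0.001, 0], 0],
    [-1, [0, 0, 0], 0],
  ],
)

```text
time_s: 28.15
tool_pos: [0.5663, -0.0184, 0.0181]
tcp_rot: [-1.57, 0.0, -1.789]
wrist_force: [0.3, 0.0, -0.5]
width: 0.0427
```

Call:
drive_tool(
  plan=[
    [-1, [0, 0.0008, 0], 0],
    [-1, [0, 0, 0], 0],
  ],
)

```text
time_s: 28.32
tool_pos: [0.5663, -0.0184, 0.018]
tcp_rot: [-1.57, -0.0, -1.789]
wrist_force: [-3.0, -0.5, 8.4]
width: 0.0426
```

Call:
drive_tool(
  plan=[
    [0.4, [0, 0, 0], 0],
    [0.4, [0, 0, 0], 0],
    [0.4, [0, 0, 0], 0],
    [0.4, [0, 0, 0], 0],
    [0.4, [0, -0.01, 0], 0],
    [0.4, [0, -0.02, 0], 0],
    [0.4, [0, -0.04, 0], 0],
    [0.4, [0, -0.04, 0], 0],
    [0.4, [0, -0.03, 0], 0],
    [0.8, [0, 0, 0], 0],
  ],
)

```text
time_s: 29.15
tool_pos: [0.5696, -0.0177, 0.1643]
tcp_rot: [-1.561, 0.002, -1.788]
wrist_force: [1.2, 0.1, 0.8]
width: 0.0703
```

Run:
```python
from h import *
cams.capture("side")
w=cams.camera_model("wrist");np.savez("w19.npz",**w)
cv2.imwrite("pics/w19.png",cams.capture("wrist")[:,:,::-1])
crop("pics/w19.png",170,100,450,310,2.8,"pics/c19.png")
to(.394,-.235,.16,-85)
```

```text
t 29.25 pos [ 0.5669 -0.0185  0.159 ] rpy [ -89.8    0.  -102.5] w 0.0767 F [-0.9 -0.7 -0.4]
turn FIRST -17.49 deg, then shift tool [ 0.2006 -0.001  -0.1911] min rows 7.0 max comp 3.0
```

View pics/c19.png

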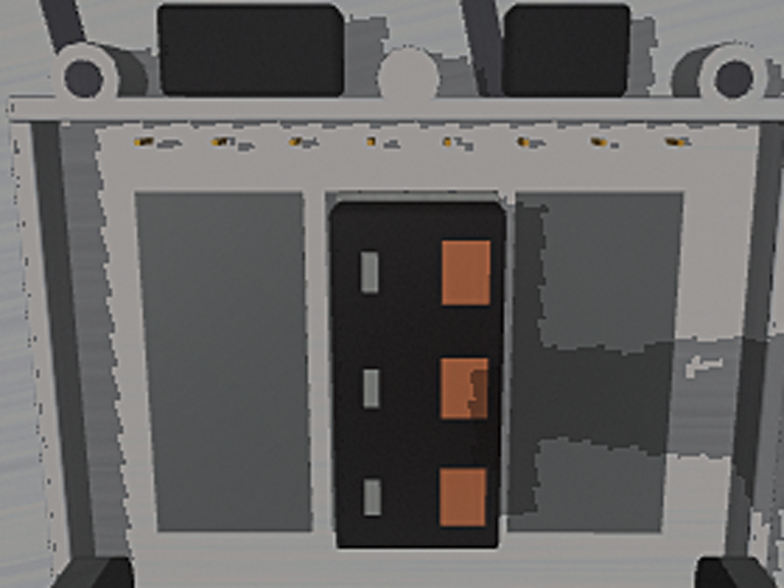

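Call:
drive_tool(
  plan=[
    [0.6, [0, 0, 0], -5.8],
    [0.6, [0, 0, 0], -5.8],
    [0.6, [0, 0, 0], -5.9],
    [0.6, [0.0286, 0, -0.0273], 0],
    [0.6, [0.0286, 0, -0.0273], 0],
    [0.6, [0.0286, 0, -0.0273], 0],
    [0.6, [0.0286, 0, -0.0273], 0],
    [0.6, [0.0286, 0, -0.0273], 0],
    [0.6, [0.0286, 0, -0.0273], 0],
    [0.6, [0.0286, 0, -0.0273], 0],
  ],
)

```text
time_s: 30.08
tool_pos: [0.3908, -0.2354, 0.156]
tcp_rot: [-1.573, 0.001, -1.483]
wrist_force: [0.6, -1.4, 0.2]
width: 0.0687
```

Call:
drive_tool(
  plan=[
    [0.6, [0, 0.01, 0], 0],
    [0.6, [0, 0.01, 0], 0],
    [0.6, [0, 0, 0], 0],
    [0.6, [0, 0, 0], 0],
  ],
)

```text
time_s: 30.42
tool_pos: [0.3933, -0.233, 0.136]
tcp_rot: [-1.572, 0.002, -1.481]
wrist_force: [0.4, 0.2, -0.2]
width: 0.0685
```

Run:
```python
from h import *
to(.3942,-.2353,.046,-85)
w=cams.camera_model("wrist");np.savez("w20.npz",**w)
cv2.imwrite("pics/w20.png",cams.capture("wrist")[:,:,::-1])
to(.3942,-.2353,.046,-85)
```

```text
t 30.42 pos [ 0.3933 -0.233   0.136 ] rpy [-90.1   0.1 -84.9] w 0.0685 F [ 0.4  0.2 -0.2]
turn FIRST 0.14 deg, then shift tool [0.0024 0.09   0.0007] min rows 3.0 max comp 1.0
t 30.47 pos [ 0.3939 -0.233   0.1365] rpy [-90.    0.1 -84.8] w 0.0686 F [ 0.6  0.4 -0. ]
turn FIRST 0.18 deg, then shift tool [0.0024 0.0905 0.0001] min rows 3.0 max comp 1.0
```

View pics/w20.png

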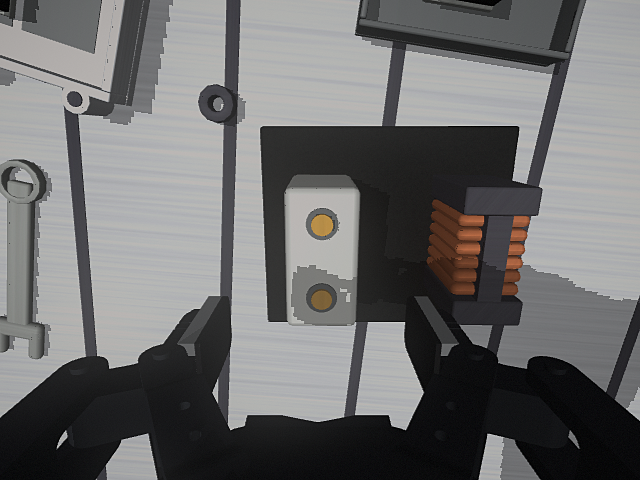

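Call:
drive_tool(
  plan=[
    [0.6, [0.0024, 0.02, 0.0002], 0],
    [0.6, [0, 0.03, 0], 0],
    [0.6, [0, 0.025, 0], 0],
    [0.6, [0, 0.012, 0], 0],
    [0.6, [0, 0.003, 0], 0],
    [0.6, [0, 0, 0], 0],
  ],
)

```text
time_s: 30.97
tool_pos: [0.3941, -0.2356, 0.0465]
tcp_rot: [-1.572, 0.001, -1.481]
wrist_force: [-0.2, 0.5, 0.4]
width: 0.0684
```

Call:
drive_tool(
  plan=[
    [-1, [0, 0, 0], 0],
    [-1, [0, 0, 0], 0],
    [-1, [0, 0, 0], 0],
    [-1, [0, 0, 0], 0],
    [-1, [0, 0, 0], 0],
    [-1, [0, 0, 0], 0],
  ],
  grip_force=70,
)

```text
time_s: 31.47
tool_pos: [0.3946, -0.2369, 0.0483]
tcp_rot: [-1.569, -0.001, -1.483]
wrist_force: [-0.3, 2.2, 6.3]
width: 0.0405
```

Call:
drive_tool(
  plan=[
    [-1, [0, -0.005, 0], 0],
    [-1, [0, -0.01, 0], 0],
    [-1, [0, -0.02, 0], 0],
    [-1, [0, -0.025, 0], 0],
    [-1, [0, -0.02, 0], 0],
    [-1, [0, -0.01, 0], 0],
    [-1, [0, -0.005, 0], 0],
    [-1, [0, 0, 0], 0],
  ],
)

```text
time_s: 32.13
tool_pos: [0.3937, -0.2374, 0.1429]
tcp_rot: [-1.57, -0.002, -1.484]
wrist_force: [-0.4, -0.3, -3.9]
width: 0.041
```

Run:
```python
from h import *
to(.577,.0338,.14,-102.5)
```

```text
t 32.13 pos [ 0.3937 -0.2374  0.1429] rpy [-89.9  -0.1 -85. ] w 0.041 F [-0.4 -0.3 -3.9]
turn FIRST 17.49 deg, then shift tool [-0.3044  0.0029  0.1202] min rows 8.0 max comp 3.0
```

Call:
drive_tool(
  plan=[
    [-1, [0, 0, 0], 4.4],
    [-1, [0, 0, 0], 4.4],
    [-1, [0, 0, 0], 4.4],
    [-1, [0, 0, 0], 4.3],
    [-1, [-0.012, 0, 0.005], 0],
    [-1, [-0.024, 0, 0.01], 0],
    [-1, [-0.033, 0, 0.013], 0],
    [-1, [-0.033, 0, 0.013], 0],
    [-1, [-0.033, 0, 0.013], 0],
    [-1, [-0.033, 0, 0.013], 0],
  ],
)

```text
time_s: 32.97
tool_pos: [0.4951, -0.0861, 0.1406]
tcp_rot: [-1.573, -0.0, -1.789]
wrist_force: [0.2, -0.9, -3.4]
width: 0.0407
```

Call:
drive_tool(
  plan=[
    [-1, [-0.033, 0, 0.013], 0],
    [-1, [-0.033, 0, 0.013], 0],
    [-1, [-0.033, 0, 0.013], 0],
    [-1, [-0.024, 0, 0.01], 0],
    [-1, [-0.012, 0, 0.004], 0],
    [-1, [0, 0, 0], 0],
    [-1, [0, 0, 0], 0],
    [-1, [0, 0, 0], 0],
  ],
)

```text
time_s: 33.63
tool_pos: [0.5751, 0.0312, 0.1408]
tcp_rot: [-1.573, -0.002, -1.79]
wrist_force: [0.1, -0.2, -3.3]
width: 0.0406
```

Run:
```python
from h import *
to(.577,.0338,.07,-102.5)
w=cams.camera_model("wrist");np.savez("w21.npz",**w)
cv2.imwrite("pics/w21.png",cams.capture("wrist")[:,:,::-1])
to(.577,.0338,.07,-102.5)
```

```text
t 33.63 pos [0.5751 0.0312 0.1408] rpy [-9.010e+01 -1.000e-01 -1.026e+02] w 0.0406 F [ 0.1 -0.2 -3.3]
turn FIRST -0.05 deg, then shift tool [-0.0029  0.0708  0.0013] min rows 2.0 max comp 1.0
t 33.68 pos [0.5752 0.031  0.1412] rpy [-9.010e+01 -1.000e-01 -1.026e+02] w 0.0407 F [-0.1 -0.2 -3.4]
turn FIRST -0.09 deg, then shift tool [-0.0032  0.0712  0.0011] min rows 2.0 max comp 1.0
```

View pics/w21.png

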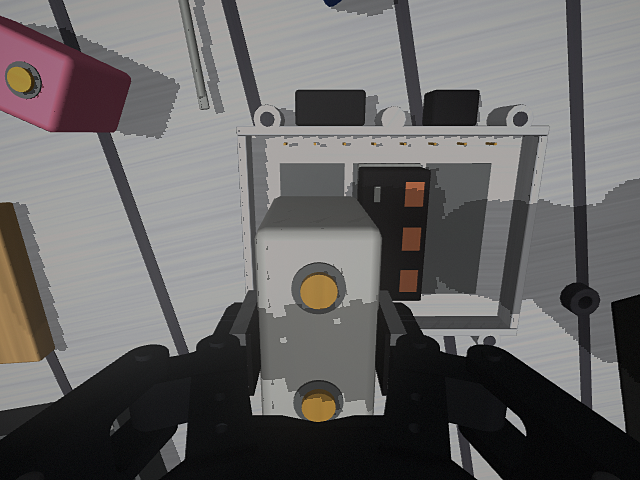

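Call:
drive_tool(
  plan=[
    [-1, [-0.0032, 0.01, 0.0012], 0],
    [-1, [0, 0.02, 0], 0],
    [-1, [0, 0.018, 0], 0],
    [-1, [0, 0.005, 0], 0],
    [-1, [0, 0, 0], 0],
    [-1, [0, 0, 0], 0],
  ],
)

```text
time_s: 34.18
tool_pos: [0.5781, 0.0354, 0.089]
tcp_rot: [-1.571, -0.0, -1.789]
wrist_force: [-0.2, 0.2, -3.2]
width: 0.0411
```

Run:
```python
from h import *
to(.577,.0338,.052,-102.5)
w=cams.camera_model("wrist");np.savez("w22.npz",**w)
cv2.imwrite("pics/w22.png",cams.capture("wrist")[:,:,::-1])
to(.577,.0338,.052,-102.5)
```

```text
t 34.18 pos [0.5781 0.0354 0.089 ] rpy [ -90.    -0.  -102.5] w 0.0411 F [-0.2  0.2 -3.2]
turn FIRST -0.02 deg, then shift tool [ 0.0018  0.037  -0.0007] min rows 1.0 max comp 1.0
t 34.23 pos [0.5786 0.0357 0.0897] rpy [ -89.9    0.  -102.5] w 0.0408 F [ 0.8  0.2 -3.4]
turn FIRST -0.01 deg, then shift tool [ 0.0022  0.0377 -0.0012] min rows 1.0 max comp 1.0
```

View pics/w22.png

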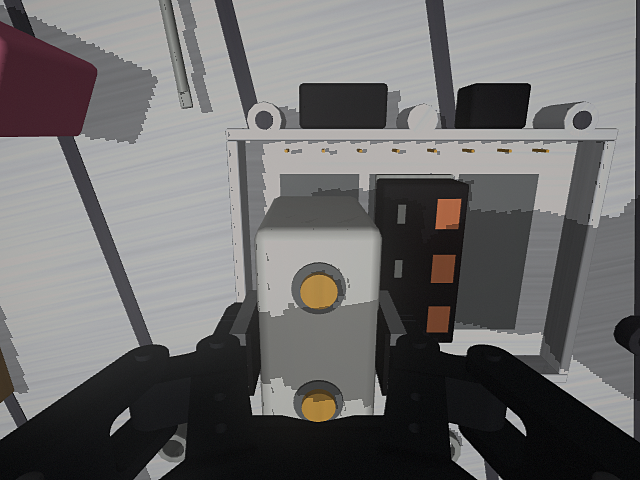

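Call:
drive_tool(
  plan=[
    [-1, [0.0013, 0, -0.0005], 0],
    [-1, [0, 0.01, 0], 0],
    [-1, [0, 0.01, 0], 0],
    [-1, [0, 0.008, 0], 0],
    [-1, [0, 0.005, 0], 0],
    [-1, [0, 0.002, 0], 0],
    [-1, [0, 0, 0], 0],
  ],
)

```text
time_s: 34.82
tool_pos: [0.5768, 0.0348, 0.0532]
tcp_rot: [-1.572, -0.0, -1.788]
wrist_force: [-0.4, -0.1, -3.9]
width: 0.041
```

Call:
drive_tool(
  plan=[
    [-1, [0, 0.001, 0], 0],
    [-1, [0, 0, 0], 0],
  ],
)

```text
time_s: 34.98
tool_pos: [0.5776, 0.0348, 0.0531]
tcp_rot: [-1.57, 0.0, -1.789]
wrist_force: [0.6, 0.3, -4.0]
width: 0.0406
```

Call:
drive_tool(
  plan=[
    [-1, [0, 0.001, 0], 0],
    [-1, [0, 0, 0], 0],
  ],
)

```text
time_s: 35.15
tool_pos: [0.5777, 0.0347, 0.0525]
tcp_rot: [-1.57, 0.0, -1.789]
wrist_force: [-0.2, 0.4, -0.6]
width: 0.0411
```

Call:
drive_tool(
  plan=[
    [-1, [0, 0.0006, 0], 0],
    [0.5, [0, 0, 0], 0],
    [0.5, [0, 0, 0], 0],
    [0.5, [0, 0, 0], 0],
    [0.5, [0, 0, 0], 0],
    [0.5, [0, -0.01, 0], 0],
    [0.5, [0, -0.02, 0], 0],
    [0.5, [0, -0.04, 0], 0],
    [0.5, [0, -0.03, 0], 0],
    [0.5, [0, 0, 0], 0],
  ],
)

```text
time_s: 35.98
tool_pos: [0.5808, 0.0358, 0.1584]
tcp_rot: [-1.561, 0.003, -1.788]
wrist_force: [0.7, 0.1, -0.4]
width: 0.0642
```

Run:
```python
from h import *
cams.capture("side")
w=cams.camera_model("wrist");np.savez("w23.npz",**w)
cv2.imwrite("pics/w23.png",cams.capture("wrist")[:,:,::-1])
to(.402,-.3345,.15,-85)
```

```text
t 36.08 pos [0.5783 0.0347 0.1535] rpy [ -89.8    0.  -102.5] w 0.0643 F [ 0.5 -1.2 -1.5]
turn FIRST -17.49 deg, then shift tool [ 0.3524  0.0035 -0.2078] min rows 10.0 max comp 3.0
```

View pics/w23.png

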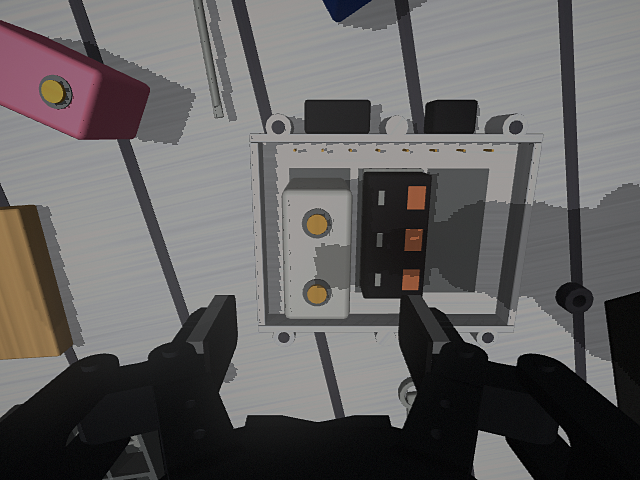

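Call:
drive_tool(
  plan=[
    [0.6, [0, 0, 0], -5.8],
    [0.6, [0, 0, 0], -5.8],
    [0.6, [0, 0, 0], -5.9],
    [0.6, [0.0352, 0, -0.0208], 0],
    [0.6, [0.0352, 0, -0.0208], 0],
    [0.6, [0.0352, 0, -0.0208], 0],
    [0.6, [0.0352, 0, -0.0208], 0],
    [0.6, [0.0352, 0, -0.0208], 0],
    [0.6, [0.0352, 0, -0.0208], 0],
    [0.6, [0.0352, 0, -0.0208], 0],
  ],
)

```text
time_s: 36.92
tool_pos: [0.4518, -0.2249, 0.1505]
tcp_rot: [-1.572, 0.001, -1.483]
wrist_force: [0.0, -0.1, -0.7]
width: 0.0679
```

Call:
drive_tool(
  plan=[
    [0.6, [0.0352, 0, -0.0208], 0],
    [0.6, [0.0352, 0, -0.0208], 0],
    [0.6, [0.0352, 0, -0.0208], 0],
    [0.6, [0, 0.01, 0], 0],
    [0.6, [0, 0.01, 0], 0],
    [0.6, [0, 0, 0], 0],
    [0.6, [0, 0, 0], 0],
  ],
)

```text
time_s: 37.5
tool_pos: [0.401, -0.3323, 0.1303]
tcp_rot: [-1.572, 0.002, -1.481]
wrist_force: [1.3, 0.2, 0.1]
width: 0.0683
```

Run:
```python
from h import *
to(.402,-.3345,.043,-85)
w=cams.camera_model("wrist");np.savez("w24.npz",**w)
cv2.imwrite("pics/w24.png",cams.capture("wrist")[:,:,::-1])
to(.402,-.3345,.043,-85)
```

```text
t 37.5 pos [ 0.401  -0.3323  0.1303] rpy [-90.1   0.1 -84.9] w 0.0683 F [1.3 0.2 0.1]
turn FIRST 0.14 deg, then shift tool [0.0023 0.0873 0.0008] min rows 3.0 max comp 1.0
t 37.55 pos [ 0.4015 -0.3324  0.1309] rpy [-90.    0.1 -84.8] w 0.0684 F [-0.1 -0.5 -0.3]
turn FIRST 0.18 deg, then shift tool [0.0021 0.0879 0.0003] min rows 3.0 max comp 1.0
```

View pics/w24.png

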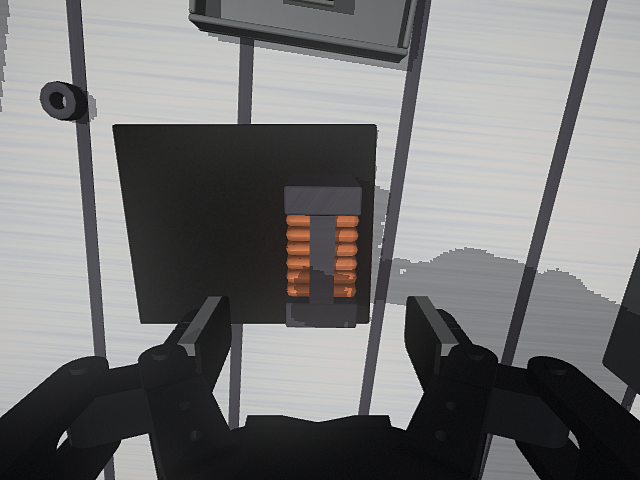

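Choke centre column ≈ 322 vs finger centre 317; shift +2 mm agrees.

Call:
drive_tool(
  plan=[
    [0.6, [0.0022, 0.02, 0.0004], 0],
    [0.6, [0, 0.03, 0], 0],
    [0.6, [0, 0.023, 0], 0],
    [0.6, [0, 0.012, 0], 0],
    [0.6, [0, 0.002, 0], 0],
    [0.6, [0, 0, 0], 0],
  ],
)

```text
time_s: 38.05
tool_pos: [0.4021, -0.3355, 0.0444]
tcp_rot: [-1.571, 0.001, -1.482]
wrist_force: [0.4, -0.5, 0.3]
width: 0.0683
```

Call:
drive_tool(
  plan=[
    [-1, [0, 0, 0], 0],
    [-1, [0, 0, 0], 0],
    [-1, [0, 0, 0], 0],
    [-1, [0, 0, 0], 0],
    [-1, [0, 0, 0], 0],
    [-1, [0, 0, 0], 0],
  ],
  grip_force=70,
)

```text
time_s: 38.55
tool_pos: [0.4025, -0.3366, 0.0461]
tcp_rot: [-1.569, -0.002, -1.483]
wrist_force: [-0.2, 1.2, 5.4]
width: 0.0404
```

Call:
drive_tool(
  plan=[
    [-1, [0, -0.005, 0], 0],
    [-1, [0, -0.01, 0], 0],
    [-1, [0, -0.02, 0], 0],
    [-1, [0, -0.025, 0], 0],
    [-1, [0, -0.02, 0], 0],
    [-1, [0, -0.01, 0], 0],
    [-1, [0, -0.005, 0], 0],
    [-1, [0, 0, 0], 0],
  ],
)

```text
time_s: 39.22
tool_pos: [0.4016, -0.3368, 0.1404]
tcp_rot: [-1.57, -0.002, -1.484]
wrist_force: [-0.4, 0.3, -5.2]
width: 0.0404
```

Run:
```python
from h import *
to(.555,-.0672,.14,-102.8)
```

```text
t 39.22 pos [ 0.4016 -0.3368  0.1404] rpy [-89.9  -0.1 -85. ] w 0.0404 F [-0.4  0.3 -5.2]
turn FIRST 17.79 deg, then shift tool [-0.2969  0.0004  0.0898] min rows 8.0 max comp 3.0
```

Call:
drive_tool(
  plan=[
    [-1, [0, 0, 0], 4.5],
    [-1, [0, 0, 0], 4.5],
    [-1, [0, 0, 0], 4.5],
    [-1, [0, 0, 0], 4.3],
    [-1, [-0.012, 0, 0.004], 0],
    [-1, [-0.024, 0, 0.0075], 0],
    [-1, [-0.032, 0, 0.0095], 0],
    [-1, [-0.032, 0, 0.0095], 0],
    [-1, [-0.032, 0, 0.0095], 0],
    [-1, [-0.032, 0, 0.0095], 0],
  ],
)

```text
time_s: 40.05
tool_pos: [0.4856, -0.1858, 0.138]
tcp_rot: [-1.573, 0.0, -1.794]
wrist_force: [0.4, -1.2, -4.2]
width: 0.0406
```

Call:
drive_tool(
  plan=[
    [-1, [-0.032, 0, 0.0095], 0],
    [-1, [-0.032, 0, 0.0095], 0],
    [-1, [-0.032, 0, 0.0095], 0],
    [-1, [-0.024, 0, 0.0075], 0],
    [-1, [-0.012, 0, 0.004], 0],
    [-1, [0, 0, 0], 0],
    [-1, [0, 0, 0], 0],
    [-1, [0, 0, 0], 0],
  ],
)

```text
time_s: 40.72
tool_pos: [0.5531, -0.069, 0.1383]
tcp_rot: [-1.573, -0.001, -1.795]
wrist_force: [-0.3, -0.6, -4.8]
width: 0.0403
```

Run:
```python
from h import *
to(.555,-.0672,.09,-102.8)
w=cams.camera_model("wrist");np.savez("w25.npz",**w)
cv2.imwrite("pics/w25.png",cams.capture("wrist")[:,:,::-1])
to(.555,-.0672,.09,-102.8)
```

```text
t 40.72 pos [ 0.5531 -0.069   0.1383] rpy [-9.010e+01 -1.000e-01 -1.029e+02] w 0.0403 F [-0.3 -0.6 -4.8]
turn FIRST -0.05 deg, then shift tool [-0.0021  0.0483  0.0014] min rows 2.0 max comp 1.0
t 40.77 pos [ 0.5532 -0.0693  0.1386] rpy [-9.010e+01 -1.000e-01 -1.029e+02] w 0.0408 F [-0.1  0.2 -5.5]
turn FIRST -0.1 deg, then shift tool [-0.0025  0.0486  0.0013] min rows 2.0 max comp 1.0
```

View pics/w25.png

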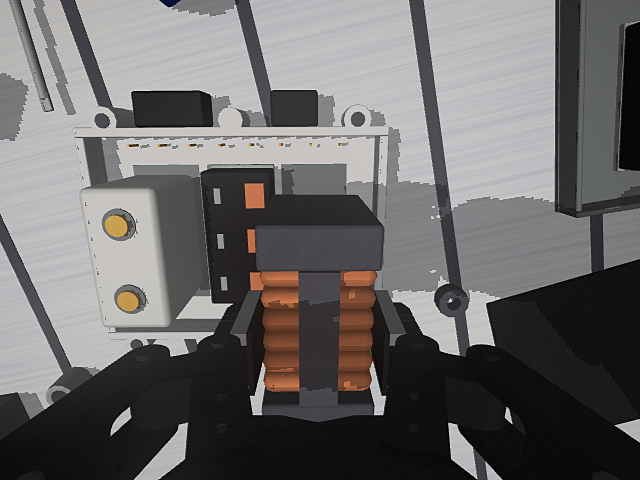

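Call:
drive_tool(
  plan=[
    [-1, [-0.0022, 0.01, 0.0013], 0],
    [-1, [0, 0.02, 0], 0],
    [-1, [0, 0.015, 0], 0],
    [-1, [0, 0.005, 0], 0],
    [-1, [0, 0, 0], 0],
    [-1, [0, 0, 0], 0],
  ],
)

```text
time_s: 41.27
tool_pos: [0.556, -0.066, 0.0893]
tcp_rot: [-1.571, 0.0, -1.795]
wrist_force: [-0.6, 0.7, -4.3]
width: 0.0405
```

Run:
```python
from h import *
to(.555,-.0672,.0498,-102.8)
w=cams.camera_model("wrist");np.savez("w26.npz",**w)
cv2.imwrite("pics/w26.png",cams.capture("wrist")[:,:,::-1])
to(.555,-.0672,.0498,-102.8)
```

```text
t 41.27 pos [ 0.556  -0.066   0.0893] rpy [ -90.     0.  -102.8] w 0.0405 F [-0.6  0.7 -4.3]
turn FIRST -0.02 deg, then shift tool [ 0.0014  0.0395 -0.0007] min rows 1.0 max comp 1.0
t 41.32 pos [ 0.5564 -0.0659  0.0899] rpy [ -90.     0.  -102.8] w 0.0405 F [ 0.1  0.3 -5.1]
turn FIRST -0.01 deg, then shift tool [ 0.0016  0.0401 -0.0011] min rows 1.0 max comp 1.0
```

View pics/w26.png

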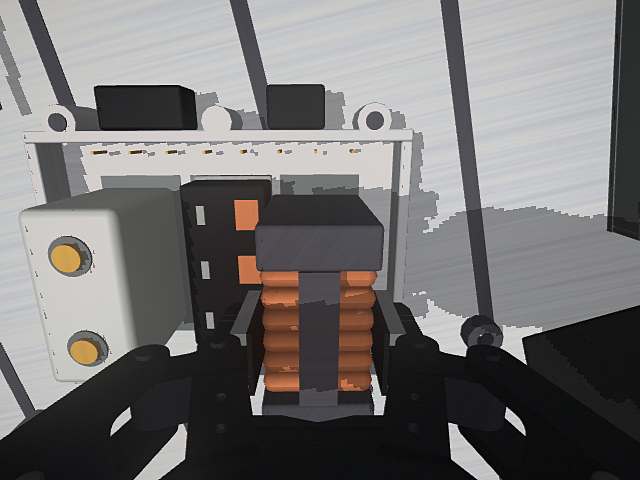

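Call:
drive_tool(
  plan=[
    [-1, [0.0008, 0, -0.0007], 0],
    [-1, [0, 0.01, 0], 0],
    [-1, [0, 0.01, 0], 0],
    [-1, [0, 0.009, 0], 0],
    [-1, [0, 0.005, 0], 0],
    [-1, [0, 0.002, 0], 0],
    [-1, [0, 0, 0], 0],
  ],
)

```text
time_s: 41.9
tool_pos: [0.5547, -0.0661, 0.0524]
tcp_rot: [-1.572, 0.0, -1.794]
wrist_force: [-0.4, 1.1, -3.9]
width: 0.0404
```

Call:
drive_tool(
  plan=[
    [-1, [0, 0.001, 0], 0],
    [-1, [0, 0.001, 0], 0],
    [-1, [0, 0, 0], 0],
  ],
)

```text
time_s: 42.15
tool_pos: [0.5553, -0.0663, 0.0515]
tcp_rot: [-1.57, 0.0, -1.794]
wrist_force: [0.1, -0.1, -5.3]
width: 0.0408
```

Call:
drive_tool(
  plan=[
    [-1, [0, 0.001, 0], 0],
    [-1, [0, 0, 0], 0],
  ],
)

```text
time_s: 42.32
tool_pos: [0.5552, -0.0663, 0.0504]
tcp_rot: [-1.571, -0.0, -1.794]
wrist_force: [0.3, 0.3, -4.7]
width: 0.0401
```

Call:
drive_tool(
  plan=[
    [-1, [0, 0.0008, 0], 0],
    [-1, [0, 0, 0], 0],
  ],
)

```text
time_s: 42.48
tool_pos: [0.5553, -0.0662, 0.0502]
tcp_rot: [-1.57, -0.0, -1.794]
wrist_force: [-2.2, 0.5, 1.8]
width: 0.0405
```

Seated; release and rise.

Call:
drive_tool(
  plan=[
    [0.5, [0, 0, 0], 0],
    [0.5, [0, 0, 0], 0],
    [0.5, [0, 0, 0], 0],
    [0.5, [0, 0, 0], 0],
    [0.5, [0, -0.01, 0], 0],
    [0.5, [0, -0.02, 0], 0],
    [0.5, [0, -0.04, 0], 0],
    [0.5, [0, -0.04, 0], 0],
    [0.5, [0, -0.04, 0], 0],
    [0.5, [0, -0.04, 0], 0],
  ],
)

```text
time_s: 43.32
tool_pos: [0.5548, -0.0659, 0.2424]
tcp_rot: [-1.57, 0.0, -1.793]
wrist_force: [1.7, -0.6, 0.1]
width: 0.0642
```

Call:
drive_tool(
  plan=[
    [0.5, [-0.03, 0, 0], 0],
    [0.5, [-0.02, -0.01, 0], 0],
    [0.5, [0, 0, 0], 0],
    [0.5, [0, 0, 0], 0],
    [0.5, [0, 0, 0], 0],
    [0.5, [0, 0, 0], 0],
  ],
)

```text
time_s: 43.82
tool_pos: [0.5658, -0.0187, 0.2492]
tcp_rot: [-1.572, -0.001, -1.795]
wrist_force: [0.2, 0.4, 0.1]
width: 0.0641
```

Run:
```python
from h import *
to(.564,-.018,.28,-102.3)
w=cams.camera_model("wrist");np.savez("w27.npz",**w)
cv2.imwrite("pics/w27.png",cams.capture("wrist")[:,:,::-1])
cv2.imwrite("pics/s27.png",cams.capture("scene")[:,:,::-1])
crop("pics/w27.png",190,110,410,280,3.5,"pics/c27.png")
crop("pics/s27.png",80,150,400,370,2.5,"pics/c27s.png")
```

```text
t 43.82 pos [ 0.5658 -0.0187  0.2492] rpy [ -90.1   -0.  -102.9] w 0.0641 F [0.2 0.4 0.1]
turn FIRST -0.55 deg, then shift tool [-0.0003 -0.0308 -0.0019] min rows 1.0 max comp 1.0
```

View pics/c27.png

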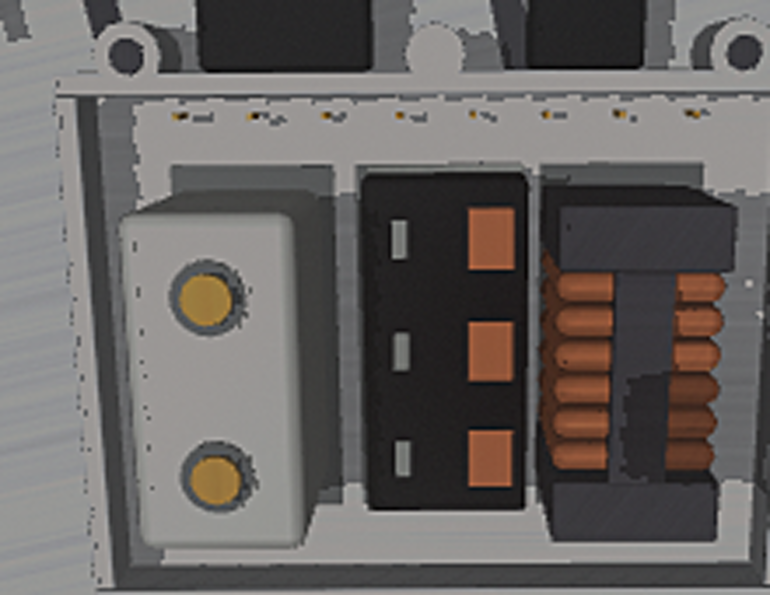

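View pics/c27s.png

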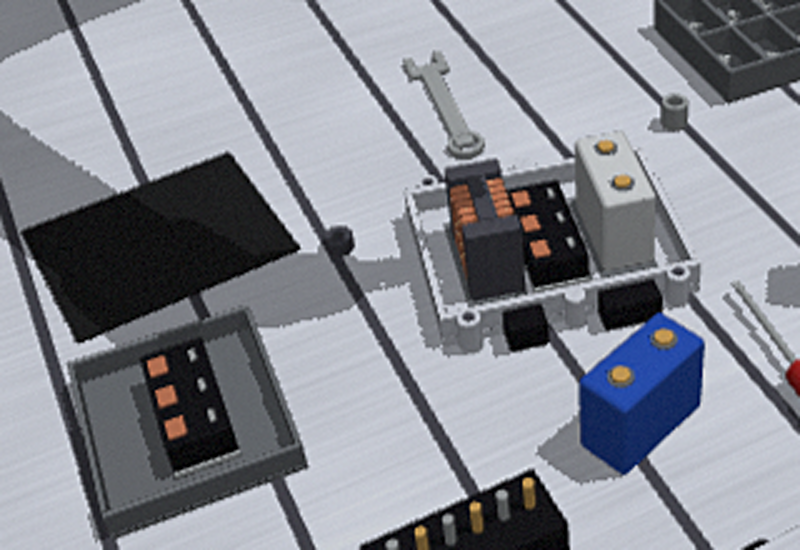

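Run:
```python
from h import *
from m import go
w=dict(np.load("w27.npz"))
go("cap",w,[(122,213),(294,213),(301,547),(143,547)],190,110,3.5,.078)
go("choke",w,[(560,207),(738,208),(717,540),(552,540)],190,110,3.5,.074)
go("mod",w,[(361,174),(528,172),(525,508),(369,509)],190,110,3.5,.038)
```

```text
cap [0.5754 0.0349 0.078 ]
    [0.6198 0.045  0.078 ] len 0.0399 ang -102.8
    [0.6109 0.0061 0.078 ] len 0.0821 ang 166.6
    [0.5311 0.0251 0.078 ] len 0.0393 ang 77.2
    [0.5398 0.0634 0.078 ] len 0.0821 ang -13.0
choke [ 0.5532 -0.0657  0.074 ]
    [ 0.5981 -0.0546  0.074 ] len 0.0418 ang -103.1
    [ 0.5886 -0.0953  0.074 ] len 0.0824 ang 166.9
    [ 0.5084 -0.0767  0.074 ] len 0.0415 ang 77.2
    [ 0.5176 -0.0362  0.074 ] len 0.0827 ang -12.9
mod [ 0.5648 -0.0195  0.038 ]
    [ 0.6141 -0.0082  0.038 ] len 0.0433 ang -102.2
    [ 0.6049 -0.0505  0.038 ] len 0.0916 ang 167.6
    [ 0.5155 -0.0309  0.038 ] len 0.0434 ang 77.6
    [0.5249 0.0115 0.038 ] len 0.0914 ang -12.4
```

All within ~2 mm of the starting places. Handing in.

```bash
python3 -c "
from bench import sign_off
print(sign_off())"
```

```text
the job is handed in; nothing more can be done
None
```

The job is done and handed in at about 44 s of the 141 s allowed; `sign_off` reported no verdict. I worked in this order:
1. I stood the choke and then the capacitor on the mat.
2. I laid the failed module in the return tray and seated the spare in the middle seat.
3. I put the capacitor and then the choke back in their own seats and moved the open gripper clear above the housing.

**Last checks:** The final wrist picture put the capacitor and choke each about 2 mm from where they stood at first. The spare was about 2 mm from the failed module's old position. All three were within about 1° of the housing's x axis. The scene picture shows the failed module flat in the tray and the mat empty.

**Disagreements:** The pose readings scattered by 1 to 3 mm, so I trimmed each placing against the seat pads seen in the wrist camera. The capacitor briefly pressed on the mat with 23 N, and I backed off before releasing it. Nothing tipped, and no check failed.

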